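# Seat the yellow-grip sensor card in the gauge interface

## Robot

A 6-joint arm with a two-finger parallel gripper is mounted at the origin on the work surface. World frame = base frame: x ahead of the robot, y to its left, z up, the work surface at z = 0. Lengths are in m, angles in rad, forces in N, time in s.
With the tool pointing down it reaches from about 0.35 to 0.875 m from the base axis. Payload 4.2 kg.
Tool frame: the origin (TCP) lies at the very end of the fingers, on their centre line; the grasp point (between the pads) lies 19 mm behind it (arm.grasp_offset is the distance from the TCP to the grasp point, in m); y points along the fingers, x is the direction in which the jaws open and shut, and the axes are right-handed (so a half turn about y gives the same grasp; the last joint's range is limited). The gripper opens to 85 mm and grips with 20 to 120 N. Pads are 22 mm wide; open, the fingers measure 114 mm over their backs; the gripper's body (76 mm by 85 mm) begins 54 mm behind the grasp point. The pads swing forward as they close: fully open they stand 13 mm farther back than shut.
Start: joints at [1.494, 0.385, 0.008, 0, -1.194, -0.259], TCP at [0.206, 0.59, 0.231] pointing down, gripper open.
Joint ranges: [-3.14, 3.14], [-1.21, 2.06], [-1.07, 1.41], [-3.16, 2.05], [-2.99, -0.16], [-3.1, 3.1]. Speed limits (rad/s): [2.79, 2.79, 3.14, 3.14, 3.14, 3.14].

## Interface

Orientations are given as a unit quaternion [x, y, z, w].
In Python, from station import arm gives the robot as it stands. The module is installed in compiled form; this text tells all that it offers.
- The arm moves only by the tool drive_tool, never from a script. Its argument "commands" is a list that holds one entry, the list of rows, each a list of 5 numbers: the shift along the world's x, y, z in m, then the turn about the world's z in rad, then the closure in counts, from 0 (fully open) to 255 (shut). A call has 1 to 5 rows; each row is the pose to reach, as a shift and turn from the pose measured when the call began; what a row does not reach only later rows make up. A row lasts 1/12 s, in which the tool goes at most 41.7 mm and 7.16 degrees, less where a joint would pass 70% of its speed; a pose out of reach is approached as far as the arm can. A call with a gripper value outside its range is refused whole. The fingers move at their own pace and stop on an object; "grip_force" is the grip in N (left out, the last holds). Time passes only in rows, so rows that repeat a pose let the fingers close. It gives the time, the measured TCP pose, the force and the opening at its end, in the units of the state.
- arm.observe(): the state, without advancing time (a new reading comes with each control period).
- arm.get_image(name): name is "scene" or "top" or "wrist"; returns the picture (384x512x3 uint8, red, green, blue); there is no depth.
- arm.camera_params(name): a dict with "fovy" (degrees; the focal length in pixels is half the picture's height over the tangent of half this angle, whatever the lens; pixels are square), "cx", "cy" (the principal point, pixels), "position" and "orientation" of the camera in the world; the wrist camera has in their place "mount" (4x4, takes a point from camera to tool coordinates, whose origin is the TCP and whose axes are the tool frame's). Camera axes: x right, y up, looking along -z (the intrinsics and any distortion apply to the point x, -y, -z); pixel columns grow to the right and rows downward; lengths in m; the calibration is good to about 2 mm. The wrist camera is an equidistant fisheye: a pixel r from the principal point sees the ray r / f radians off the axis. A picture is of the moment at which its call begins: read the wrist's pose just before it. camera_params takes no time and is no camera call.
- arm.job_done(): hands the job in, once; it reports no verdict.
The state is a dict: "time": time; "joints": joint angles; "qd": joint speeds; "tau": joint torques, N m; "tcp_pos": TCP position; "tool_rot": TCP orientation; "force": force on the tool from outside, world axes, zero at the start; "torque": the same for the moment, N m; "width": opening from 0.0 (shut) to 1.0 (fully open).
Only numpy, scipy, OpenCV 4.12 (cv2) and the standard library are available. Lean on these libraries where they do the work, as an engineer would, in place of code of your own. Each camera call takes 0.05 s, during which the arm holds its last target.

## Task

Take the sensor card with the yellow grip and slide it along the two black guides of the grey card bay, gold edge first, until it reaches the white connector. Then swing both orange levers fully home behind it, so that they press the card fully in, and let go of everything.

Things in the scene. Friction and masses are not known exactly. Their poses are not given: they have to be found in the camera images.
- board: Sensor card to load: flat green board 100 (x) x 90 (y) x 5 mm, 0.15-0.3 kg. Origin: centre of underside; z up, x to its gold edge. Above the origin stands the YELLOW grip, a block 24 (x) x 20 (y) mm, top 60 mm above the underside: grasp it from above. Aluminium panel 70 wide, 20 mm high, on the rear edge; other parts under 13 mm. A twin card with a red grip lies near: not wanted.
- dock: Card bay, fixed: grey base 150 mm wide from x = -85, its floor 10 mm above the bench; blue housing, 60 mm high, from x = 120 to 178. Origin: at bench level on the centre line, below the rear face of a seated card. x: the way the card slides in; y left; z up. Fully seated, the card's origin is at x = 50, y = 0 (4 mm play), z = 10 mm and its x along the bay's x.
- guides (a point): Point on the bay's centre line and floor (bay x = 40 mm), between the starts of the black guides; axes as the bay. Walls 25 mm high, 98 mm apart, flared to 114 mm apart 32 mm before here. From 2 to 50 mm past here, 8 mm wide lips lie over the card's edges, 11 mm above the floor: lower the card to the floor with its origin about 80 mm before here (gold edge 30 before), then slide it in +x.
- connector (a point): Middle of the face of the white sprung connector that the gold edge meets: at rest 88 mm from the bay's origin along x (card origin then at x = 38 mm), 17.5 mm above the bench. It yields along x, 2 N at first touch, 7 N when the card is fully seated 12 mm on, and pushes the card back out if the levers do not hold it.
- lever_left (a joint): Orange lever, rad, upright axis at bay x = -11, y = 62 mm. 0: home, points to -y across behind the card. Grows as it opens: 1.57 points to -x, more turns outwards. Stays where left; stiff: 6 N at the knob, up to 12 N in the last 0.4 rad where its nose pushes the card in. Arm 10 mm wide, 15-27 mm above the bench; knob 50 mm from the axis, 14 mm wide, top at 42 mm: push its outer side.
- lever_right (a joint): The same lever at the right, mirrored: axis at bay x = -11, y = -62 mm; 0 is home, pointing to +y across behind the card; 1.57 points to -x, more turns outwards (-y). Knob 50 mm from the axis. Both levers start open, at 1.6 to 2.1 rad.
Not all that is in view belongs to the job. Leave any purple look-alike of the board alone.

How it is judged:
By the outcome, as a careful person would: the job done as asked, in the order asked, and still so for the second after the job is handed in, with the robot touching nothing.
It also fails if it takes over 58 s, if anything falls off the work surface, if the arm or the gripper's body presses on something with over 40 N, if the wrist force passes 120 N, or if a joint passes its speed limit or range.

## Working session

There is one attempt and no reset: what is moved stays moved. The work goes in short steps, Python scripts to look and compute and a tool call to move; the robot and the scene stay as the last step left them, time stands still between calls to the robot, and variables do not carry over. Pictures are saved under pics/ and viewed, and the job is handed in when it is done.

Besides the shell and the picture viewer there is one more tool, called after ">>>" as name(argument=value, ...) on one line, values as JSON. drive_tool: Moves the arm, as the interface text tells. Its arguments: {"type":"object","properties":{"commands":{"type":"array","items":{"type":"array","items":{"type":"array","items":{"type":"number"}}}},"grip_force":{"type":"number"}},"required":["commands"]}

```bash
mkdir -p pics; cat > h.py <<'E'
import numpy as np, cv2
from scipy.spatial.transform import Rotation as R
from station import arm
E
python3 - <<'E'
from h import *
s=arm.observe()
print({k:np.round(v,3) for k,v in s.items()})
for n in ["scene","top","wrist"]:
    p=arm.camera_params(n); print(n,p)
    im=arm.get_image(n); cv2.imwrite(f"pics/{n}0.png",im[:,:,::-1])
print(arm.grasp_offset)
E
```

```text
{'time': np.float64(0.0), 'joints': array([ 1.494,  0.386,  0.007, -0.   , -1.194, -0.259]), 'qd': array([0.   , 0.   , 0.001, 0.001, 0.001, 0.   ]), 'tau': array([ 0.0000e+00, -3.9228e+01,  1.8839e+01,  4.1860e+00, -5.0000e-03,
        0.0000e+00]), 'tcp_pos': array([0.206, 0.59 , 0.23 ]), 'tool_rot': array([ 0.41 , -0.576,  0.577, -0.409]), 'force': array([ 0.354,  0.951, -0.124]), 'torque': array([-0.01 ,  0.032,  0.024]), 'width': np.float64(1.0)}
scene {'fovy': 45.24222640906956, 'cx': 256.9010409998542, 'cy': 185.76227941435278, 'position': array([ 1.10965951, -0.35431438,  0.83213114]), 'orientation': array([0.29887573, 0.19398614, 0.48713273, 0.7973358 ])}
top {'fovy': 56.80444807555561, 'cx': 257.2403628913318, 'cy': 186.83859743033813, 'position': array([ 0.38932663, -0.04161464,  0.96674968]), 'orientation': array([-0.04922879,  0.04734288,  0.71036492, -0.70051185])}
wrist {'fovy': 65.70646984690485, 'cx': 254.41566902875988, 'cy': 192.3046502102855, 'mount': array([[ 9.99998164e-01, -1.87987534e-03,  3.72910143e-04,
         3.62403302e-04],
       [ 8.74709138e-04,  2.74554312e-01, -9.61571196e-01,
        -1.41123404e-01],
       [ 1.70524989e-03,  9.61569756e-01,  2.74555452e-01,
         7.05778645e-02],
       [ 0.00000000e+00,  0.00000000e+00,  0.00000000e+00,
         1.00000000e+00]])}
0.0187
```

View pics/scene0.png

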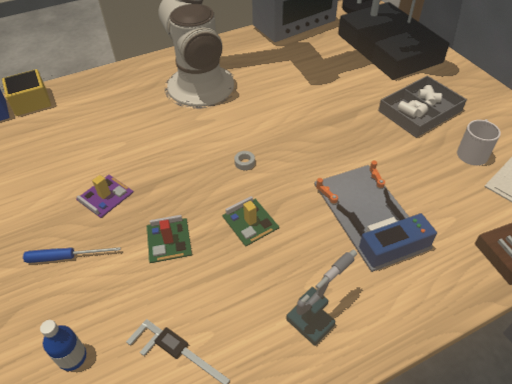

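View pics/top0.png

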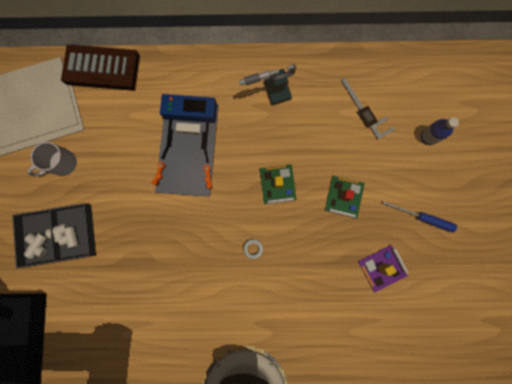

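View pics/wrist0.png

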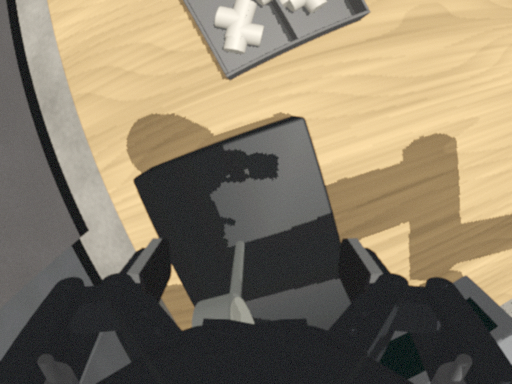

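The scene view shows the wanted card at about (250,220), the red twin at (168,240), the purple one at (105,193), and the bay at (375,215). In the top view the card is at (278,184) and the bay at (187,145). Next I'll enlarge both.

```bash
python3 - <<'E'
import cv2
t=cv2.imread("pics/top0.png");s=cv2.imread("pics/scene0.png")
def crop(im,x,y,w,h,k,n): cv2.imwrite(n,cv2.resize(im[y:y+h,x:x+w],None,fx=k,fy=k,interpolation=cv2.INTER_CUBIC))
crop(t,140,85,100,115,5,"pics/c1.png")
crop(t,245,150,70,60,8,"pics/c2.png")
crop(s,305,150,140,120,5,"pics/c3.png")
crop(s,215,190,70,60,8,"pics/c4.png")
E
```

```text
(no output)
```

View pics/c1.png

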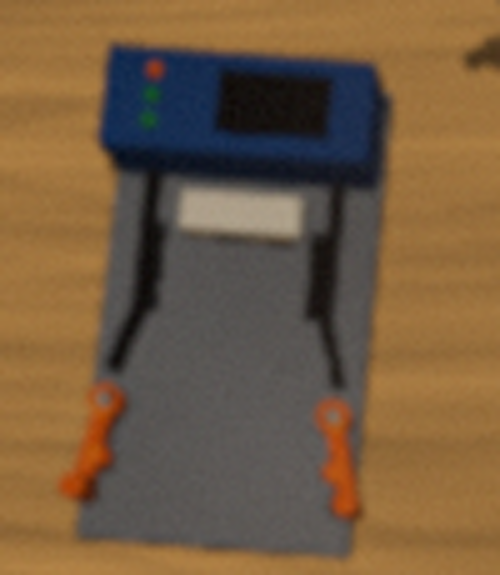

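View pics/c2.png

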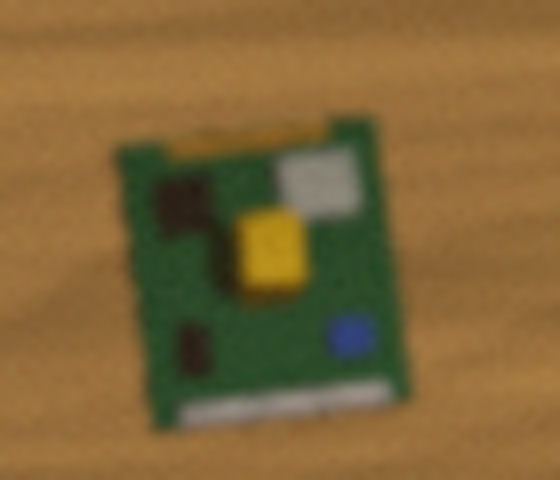

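View pics/c3.png

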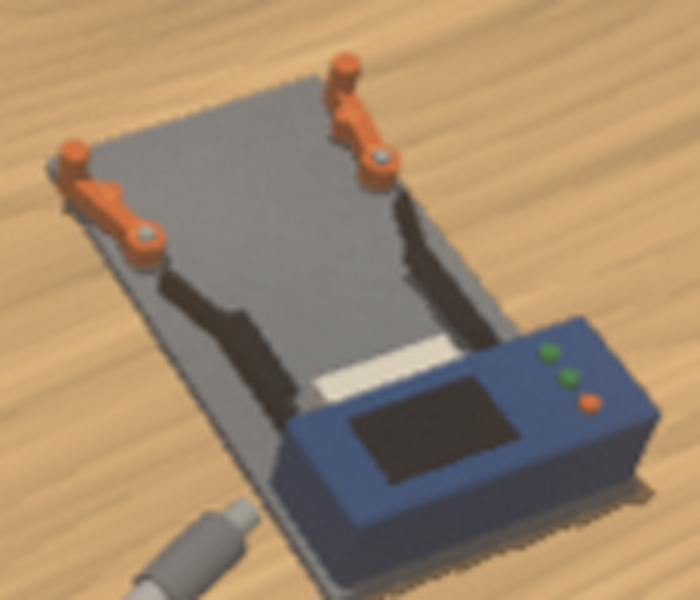

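View pics/c4.png

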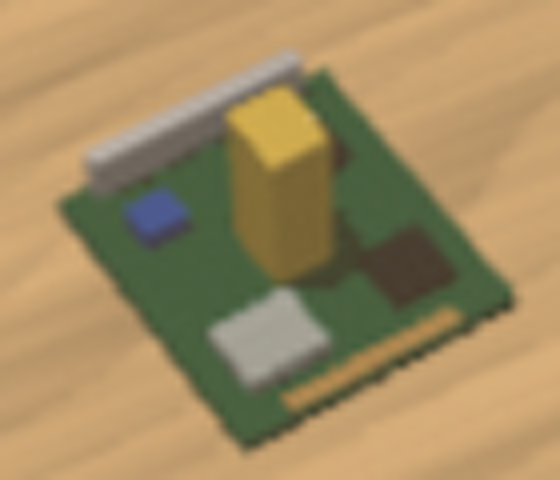

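```bash
cat >> h.py <<'E'
def proj(name,P):
    p=arm.camera_params(name); f=192/np.tan(np.radians(p['fovy'])/2)
    c=(np.asarray(P)-p['position'])@R.from_quat(p['orientation']).as_matrix()
    return np.c_[p['cx']+f*c[:,0]/-c[:,2], p['cy']+f*c[:,1]/c[:,2]]
def unc(pts,x,y,k): return (np.asarray(pts,float)+.5)/k-.5+[x,y]
def ray(name,uv,z):
    p=arm.camera_params(name); f=192/np.tan(np.radians(p['fovy'])/2)
    d=R.from_quat(p['orientation']).apply([(uv[0]-p['cx'])/f,-(uv[1]-p['cy'])/f,-1])
    return p['position']+d*(z-p['position'][2])/d[2]
def place(q,L):
    c,s=np.cos(q[2]),np.sin(q[2]); L=np.asarray(L)/1000
    return np.c_[q[0]+c*L[:,0]-s*L[:,1], q[1]+s*L[:,0]+c*L[:,1], L[:,2]]
E
cat > fit.py <<'E'
from h import *
from scipy.optimize import least_squares
def fit(obs,q0):
    fun=lambda q: np.concatenate([(proj(n,place(q,L))-uv).ravel() for n,L,uv in obs])
    r=least_squares(fun,q0,loss='soft_l1'); 
    print(np.round(r.x,4)); 
    for n,L,uv in obs: print(n,np.round(proj(n,place(r.x,L))-uv,1).tolist())
    return r.x
dL=[(-85,75,10),(-85,-75,10),(-11,62,30),(-11,-62,30),(178,75,60),(178,-75,60),(120,75,60),(120,-75,60)]
bT=unc([(80,535),(350,553),(105,397),(333,415),(110,45),(378,65),(103,145),(372,168)],140,85,5)
bS=unc([(318,77),(50,165),(381,157),(147,235),(660,412),(358,525),(583,318),(292,425)],305,150,5)
cL=[(50,45,5),(50,-45,5),(-50,-45,5),(-50,45,5),(0,0,60)]
cT=unc([(118,150),(375,118),(410,400),(155,430),(272,247)],245,150,8)
cS=unc([(515,297),(247,442),(60,205),(322,70),(279,127)],215,190,8)
if __name__=="__main__":
    for o in ([("top",dL,bT)],[("scene",dL,bS)],[("top",dL,bT),("scene",dL,bS)]): q=fit(o,[.55,.18,0])
    for o in ([("top",cL,cT)],[("scene",cL,cS)],[("top",cL,cT),("scene",cL,cS)]): c=fit(o,[.5,-.08,0])
E
python3 fit.py
```

```text
[ 0.5881  0.156  -0.0928]
top [[-0.8, 0.5], [0.1, 1.2], [0.1, 0.4], [0.4, 0.3], [-0.6, -0.9], [1.5, -0.8], [-1.7, -0.2], [0.7, -0.5]]
[ 0.5917  0.1562 -0.0828]
scene [[-0.3, -0.4], [-1.0, -0.5], [0.3, 0.1], [0.1, 0.2], [2.9, 0.3], [-0.3, 1.8], [1.3, -1.4], [-2.3, -0.4]]
[ 0.59    0.1563 -0.0873]
top [[-0.7, -0.0], [0.2, 0.4], [0.0, -0.2], [0.3, -0.5], [-1.1, -1.5], [1.1, -1.6], [-2.1, -0.7], [0.3, -1.4]]
scene [[-0.4, -0.8], [-1.2, -1.1], [-0.0, -0.4], [-0.3, -0.4], [2.1, -0.0], [-1.2, 1.1], [0.7, -1.8], [-3.1, -1.1]]
[ 0.5295 -0.0957  0.1058]
top [[-0.2, -0.5], [0.0, -0.4], [0.5, 0.2], [-0.5, 0.4], [0.2, 0.2]]
[ 0.5313 -0.0963  0.1135]
scene [[0.4, -0.1], [-0.2, 0.5], [-0.3, -0.1], [0.0, -0.2], [0.1, -0.2]]
[ 0.5304 -0.096   0.11  ]
top [[-0.2, -0.8], [0.0, -0.7], [0.7, -0.2], [-0.3, 0.2], [0.3, -0.2]]
scene [[0.3, -0.4], [-0.4, 0.2], [-0.3, -0.5], [0.1, -0.4], [0.0, -0.5]]
```

```bash
python3 - <<'E'
from fit import *
dL=[(a,np.sign(b)*70 if c==60 else b,c) for a,b,c in dL]
for o in ([("top",dL,bT)],[("scene",dL,bS)],[("top",dL,bT),("scene",dL,bS)]): q=fit(o,[.55,.18,0])
s=arm.observe(); M=R.from_quat(s['tool_rot']).as_matrix(); print(M.round(3), np.arctan2(M[1,0],M[0,0]), s['tcp_pos'])
# knobs: top z=42
print("knobL", ray("top",unc([(76,484)],140,85,5)[0],.040), ray("scene",unc([(74,155)],305,150,5)[0],.042))
print("knobR", ray("top",unc([(346,508)],140,85,5)[0],.040), ray("scene",unc([(345,67)],305,150,5)[0],.042))
E
```

```text
[ 0.5881  0.1559 -0.0925]
top [[-0.7, 0.5], [0.2, 1.2], [0.1, 0.4], [0.4, 0.3], [1.3, -0.8], [-0.3, -0.9], [0.2, -0.0], [-1.2, -0.7]]
[ 0.5917  0.1562 -0.0891]
scene [[0.0, -0.3], [-0.9, -0.7], [0.4, 0.1], [0.0, 0.0], [0.5, 1.4], [1.3, 0.9], [-0.9, -0.4], [-0.6, -1.3]]
[ 0.5901  0.1564 -0.0898]
top [[-0.8, -0.1], [0.1, 0.4], [-0.0, -0.3], [0.3, -0.5], [0.9, -1.5], [-0.6, -1.7], [-0.1, -0.7], [-1.5, -1.5]]
scene [[-0.3, -0.7], [-1.2, -1.1], [0.1, -0.3], [-0.3, -0.5], [0.0, 0.9], [0.8, 0.3], [-1.3, -0.9], [-1.0, -1.8]]
[[-0.33  -0.     0.944]
 [-0.944 -0.002 -0.33 ]
 [ 0.002 -1.     0.   ]] -1.9067031476131964 [0.2057727  0.58971006 0.23050741]
knobL [0.53516081 0.23051193 0.04      ] [0.52659622 0.08558282 0.042     ]
knobR [0.52031861 0.08766871 0.04      ] [0.53817854 0.23003103 0.042     ]
```

>>> drive_tool(commands=[[[0.017,-0.036,0,0.09,0],[0.034,-0.072,0,0.18,0],[0.051,-0.108,0,0.27,0],[0.068,-0.144,0,0.36,0],[0.085,-0.18,0,0.45,0]]], grip_force=50)

```text
time: 0.57
tcp_pos: [0.2911, 0.4077, 0.2302]
tool_rot: [0.529, -0.469, 0.47, -0.528]
force: [0.3, -0.1, 0.4]
width: 1.0
```

>>> drive_tool(commands=[[[0.017,-0.037,0,0,0],[0.034,-0.074,0,0,0],[0.051,-0.111,0,0,0],[0.068,-0.148,0,0,0],[0.085,-0.185,0,0,0]]])

```text
time: 0.98
tcp_pos: [0.3762, 0.2207, 0.2302]
tool_rot: [0.53, -0.469, 0.47, -0.529]
force: [1.3, 0.1, -0.3]
width: 1.002
```

>>> drive_tool(commands=[[[0.017,-0.037,0,0,0],[0.034,-0.074,0,0,0],[0.051,-0.111,0,0,0],[0.068,-0.148,0,0,0],[0.085,-0.185,0,0,0]]])

```text
time: 1.4
tcp_pos: [0.4614, 0.0336, 0.2304]
tool_rot: [0.529, -0.469, 0.47, -0.529]
force: [1.2, 0.7, 0.6]
width: 0.997
```

>>> drive_tool(commands=[[[0.016,-0.032,-0.01,0,0],[0.034,-0.065,-0.03,0,0],[0.052,-0.098,-0.06,0,0],[0.069,-0.13,-0.09,0,0],[0.069,-0.13,-0.09,0,0]]])

```text
time: 1.82
tcp_pos: [0.5292, -0.0995, 0.1358]
tool_rot: [0.53, -0.472, 0.469, -0.526]
force: [-0.4, 0.7, -0.5]
width: 0.999
```

```bash
cat >> h.py <<'E'
def wproj(P,pos,quat):
    p=arm.camera_params("wrist"); f=192/np.tan(np.radians(p['fovy'])/2)
    T=np.array(p['mount']); Pt=(np.asarray(P)-pos)@R.from_quat(quat).as_matrix()
    c=(Pt-T[:3,3])@T[:3,:3]; v=np.c_[c[:,0],-c[:,1],-c[:,2]]
    th=np.arctan2(np.hypot(v[:,0],v[:,1]),v[:,2]); ph=np.arctan2(v[:,1],v[:,0])
    return np.c_[p['cx']+f*th*np.cos(ph),p['cy']+f*th*np.sin(ph)]
def yaw(s):
    M=R.from_quat(s['tool_rot']).as_matrix(); return np.arctan2(M[1,0],M[0,0])
E
sed -i 's#fovy..)/2)\n    T=#&#' h.py
python3 - <<'E'
from h import *
p=arm.camera_params("wrist"); print(192/np.tan(np.radians(p['fovy'])/2))
s=arm.observe(); im=arm.get_image("wrist")[:,:,::-1].copy()
print(s['tcp_pos'],yaw(s))
for u in wproj(place([.5304,-.096,.11],[(50,45,5),(50,-45,5),(-50,-45,5),(-50,45,5),(12,10,60),(12,-10,60),(-12,10,60),(-12,-10,60)]),s['tcp_pos'],s['tool_rot']):
    print(u.round()); 
    if max(abs(u))<2000: cv2.circle(im,tuple(int(a) for a in u.round()),3,(255,0,255),1)
cv2.imwrite("pics/w1.png",im)
E
```

```text
297.3186396354542
[ 0.52924077 -0.09951339  0.13583257] -1.4552638136946026
[201. 130.]
[299. 130.]
[295. 231.]
[205. 231.]
[236. 185.]
[262. 185.]
[236. 215.]
[262. 215.]
```

View pics/w1.png

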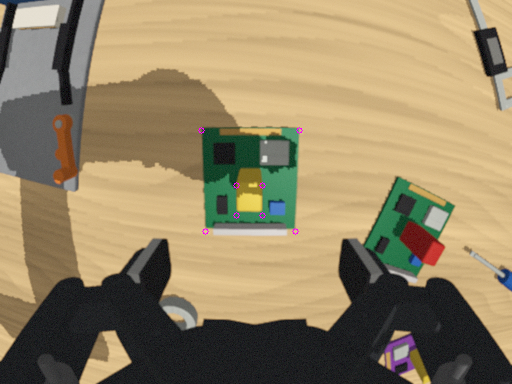

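>>> drive_tool(commands=[[[0.001,0.003,-0.03,0,0],[0.001,0.003,-0.06,0,0],[0.001,0.003,-0.09,0,0],[0.001,0.003,-0.107,0,0],[0.001,0.003,-0.107,0,0]]])

```text
time: 2.28
tcp_pos: [0.5273, -0.096, 0.0254]
tool_rot: [0.532, -0.474, 0.467, -0.524]
force: [-0.7, 0.4, -0.5]
width: 0.999
```

>>> drive_tool(commands=[[[0,0,0,0,255],[0,0,0,0,255],[0,0,0,0,255],[0,0,0,0,255],[0,0,0,0,255]]], grip_force=50)

```text
time: 2.7
tcp_pos: [0.5281, -0.0958, 0.0267]
tool_rot: [0.532, -0.473, 0.468, -0.524]
force: [0.6, -0.1, -0.1]
width: 0.296
```

>>> drive_tool(commands=[[[0,0,0,0,255],[0,0,0,0,255],[0,0,0,0,255],[0,0,0,0,255],[0,0,0,0,255]]])

```text
time: 3.12
tcp_pos: [0.528, -0.0958, 0.027]
tool_rot: [0.532, -0.473, 0.467, -0.524]
force: [-0.9, 1.3, 2.0]
width: 0.227
```

```bash
python3 - <<'E'
from h import *
s=arm.observe(); im=arm.get_image("wrist")[:,:,::-1].copy()
print(s['tcp_pos'],yaw(s),s['width'])
cv2.imwrite("pics/w2.png",im)
E
```

```text
[ 0.52803647 -0.09578301  0.02696354] -1.455520205334626 0.22680982301182145
```

View pics/w2.png

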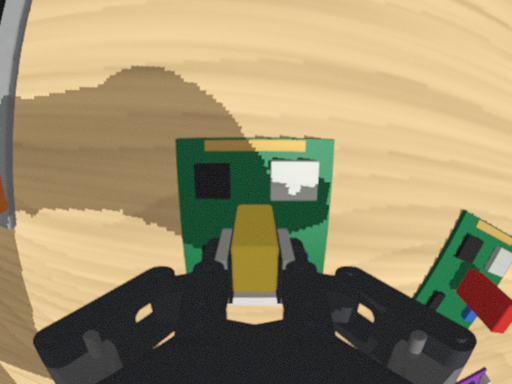

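>>> drive_tool(commands=[[[0,0,0.02,0,255],[0,0,0.045,0,255],[0,0,0.075,0,255],[0.004,0.02,0.083,-0.04,255],[0.008,0.05,0.083,-0.08,255]]])

```text
time: 3.58
tcp_pos: [0.5376, -0.0467, 0.1126]
tool_rot: [0.509, -0.494, 0.491, -0.505]
force: [0.5, 1.8, -2.7]
width: 0.218
```

>>> drive_tool(commands=[[[0.002,0.03,0,-0.04,255],[0.004,0.06,0,-0.08,255],[0.006,0.09,0,-0.125,255],[0.008,0.12,0,-0.125,255],[0.01,0.15,0,-0.125,255]]])

```text
time: 4.0
tcp_pos: [0.5471, 0.1045, 0.1119]
tool_rot: [-0.478, 0.525, -0.521, 0.473]
force: [0.3, -0.8, -2.7]
width: 0.223
```

>>> drive_tool(commands=[[[0.001,0.03,0,0,255],[0.002,0.055,0,0,255],[0.002,0.055,0,0,255]]])

```text
time: 4.25
tcp_pos: [0.5496, 0.1636, 0.1112]
tool_rot: [-0.479, 0.524, -0.52, 0.475]
force: [0.8, 0.2, -2.3]
width: 0.227
```

```bash
cat > chk.py <<'E'
import sys
from h import *
B=[.5901,.1564,-.0898]
s=arm.observe(); im=arm.get_image("wrist")[:,:,::-1].copy()
print(s['tcp_pos'],yaw(s),yaw(s)+np.pi/2,s['width'],s['force'])
L=[(-85,75,10),(-85,-75,10),(-11,62,30),(-11,-62,30),(120,70,60),(120,-70,60),(40,49,35),(40,-49,35),(8,57,35),(8,-57,35)]
for l,u in zip(L,wproj(place(B,L),s['tcp_pos'],s['tool_rot'])):
    print(l,u.round()) 
    if max(abs(u))<2000: cv2.circle(im,tuple(int(a) for a in u.round()),3,(255,0,255),1)
im=cv2.resize(im,None,fx=1.5,fy=1.5,interpolation=cv2.INTER_CUBIC)
cv2.imwrite(sys.argv[1],im)
E
python3 chk.py pics/w3.png
```

```text
[0.54956504 0.16362557 0.11122468] -1.6615718015762635 -0.09077547478136694 0.2270090045108377 [ 0.76227924  0.22092672 -2.26863684]
(-85, 75, 10) [176. 239.]
(-85, -75, 10) [339. 239.]
(-11, 62, 30) [178. 163.]
(-11, -62, 30) [338. 163.]
(120, 70, 60) [155. -15.]
(120, -70, 60) [362. -14.]
(40, 49, 35) [191.  96.]
(40, -49, 35) [326.  96.]
(8, 57, 35) [182. 139.]
(8, -57, 35) [335. 140.]
```

View pics/w3.png

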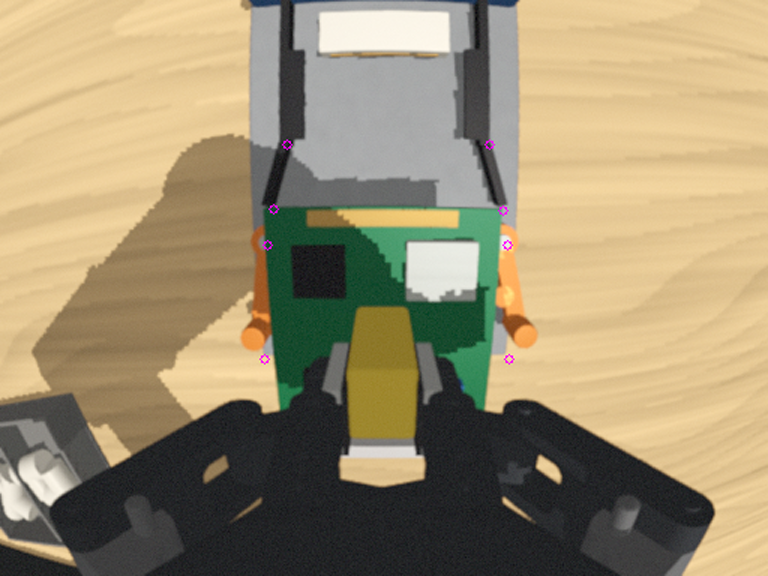

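>>> drive_tool(commands=[[[0.0,-0.002,-0.02,0,255],[0.0,-0.002,-0.04,0,255],[0.0,-0.002,-0.055,0,255],[0.0,-0.002,-0.062,0,255],[0,-0.002,-0.066,0,255]]])

```text
time: 4.72
tcp_pos: [0.548, 0.1584, 0.0435]
tool_rot: [-0.48, 0.525, -0.52, 0.473]
force: [0.2, 0.7, -2.7]
width: 0.227
```

```bash
python3 chk.py pics/w4.png | head -1; python3 -c "
from h import *
im=arm.get_image('scene')[:,:,::-1][140:280,300:450]
cv2.imwrite('pics/s4.png',cv2.resize(im,None,fx=5,fy=4.2,interpolation=cv2.INTER_CUBIC))"
```

```text
[0.54798263 0.15841162 0.04349771] -1.6638123375560139 -0.09301601076111732 0.2266105135007243 [ 0.1933022   0.66905956 -2.73273166]
```

View pics/w4.png

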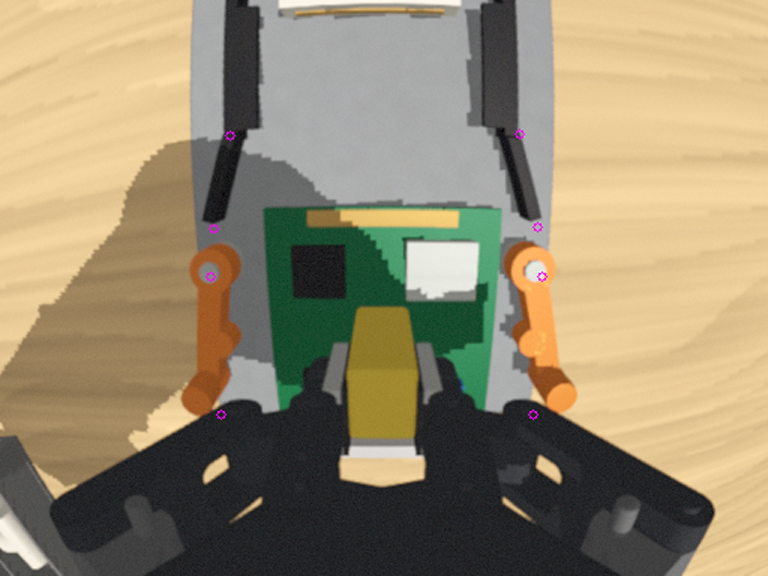

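View pics/s4.png

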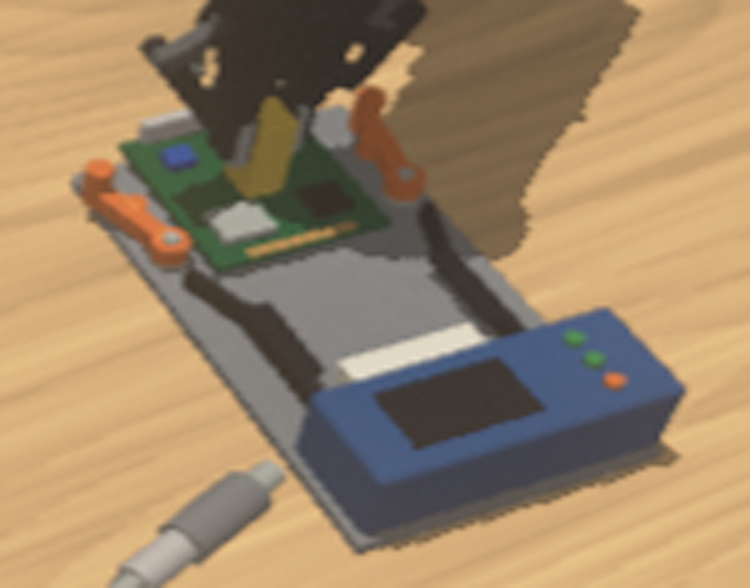

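>>> drive_tool(commands=[[[0.001,0.004,0,0.012,255],[0.001,0.004,-0.003,0.012,255],[0.001,0.004,-0.005,0.012,255],[0.001,0.004,-0.006,0.012,255]]])

```text
time: 5.15
tcp_pos: [0.5498, 0.1632, 0.0388]
tool_rot: [-0.482, 0.522, -0.518, 0.477]
force: [-0.4, -0.0, -1.7]
width: 0.224
```

```bash
python3 chk.py pics/w5.png | head -1
```

```text
[0.54981623 0.16320537 0.03881364] -1.6513207548055389 -0.0805244280106423 0.22387362468789004 [-3.73291204e-01 -1.16318950e-03 -1.70492349e+00]
```

View pics/w5.png

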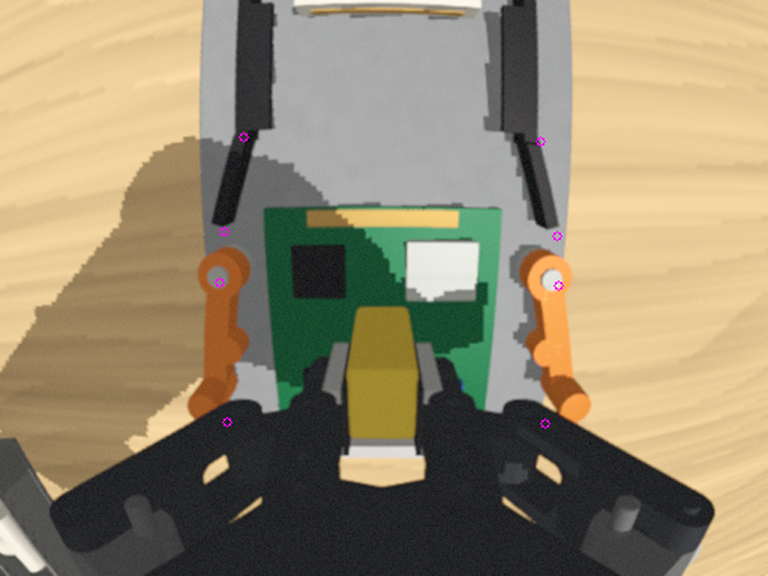

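```bash
python3 - <<'E'
from h import *
from scipy.optimize import least_squares
s=arm.observe()
L=[(-11,62,29),(-11,-62,29)]; uv=unc([(218.5,275),(553,278)],0,0,1.5)
r=least_squares(lambda q:(wproj(place(q,L),s['tcp_pos'],s['tool_rot'])-uv).ravel(),[.59,.156,-.09])
print(r.x,r.fun); q=r.x
# card corners gold
C=[s['tcp_pos'][0],s['tcp_pos'][1],yaw(s)+np.pi/2]
c=[(50,45,5),(50,-45,5)]; uv2=unc([(265,208),(501,208)],0,0,1.5)
def f(p):
    P=place(p,c); P[:,2]+=s['tcp_pos'][2]-.027
    return (wproj(P,s['tcp_pos'],s['tool_rot'])-uv2).ravel()
r2=least_squares(f,C); print("card",r2.x,r2.fun, C)
d=r2.x[:2]-q[:2]; ce,se=np.cos(q[2]),np.sin(q[2]); print("card in bay",ce*d[0]+se*d[1],-se*d[0]+ce*d[1],r2.x[2]-q[2])
E
```

```text
[ 0.59232254  0.15727464 -0.08823442] [-1.50181918  0.1323227   1.52771345  0.17059492]
card [ 0.55464797  0.16153788 -0.07864671] [-1.73574869  0.07622486  1.74188677  0.07704924] [np.float64(0.5496162131980563), np.float64(0.16303977639994105), np.float64(-0.08058886416385569)]
card in bay -0.03790368802853981 0.0009267821270067221 0.009587714239316925
```

>>> drive_tool(commands=[[[0.0,-0.001,-0.001,0,255],[0.008,-0.0017,-0.0015,0,255],[0.016,-0.0024,-0.0015,0,255],[0.023,-0.003,-0.0015,0,255],[0.03,-0.0035,-0.0015,0,255]]])

```text
time: 5.62
tcp_pos: [0.5809, 0.1595, 0.0371]
tool_rot: [-0.482, 0.522, -0.518, 0.477]
force: [-0.4, -0.2, -1.6]
width: 0.224
```

```bash
python3 chk.py pics/w6.png | head -1
```

```text
[0.58093426 0.15951172 0.03709655] -1.6515633104878082 -0.08076698369291169 0.22352821830806519 [-0.41641326 -0.21850031 -1.58646968]
```

View pics/w6.png

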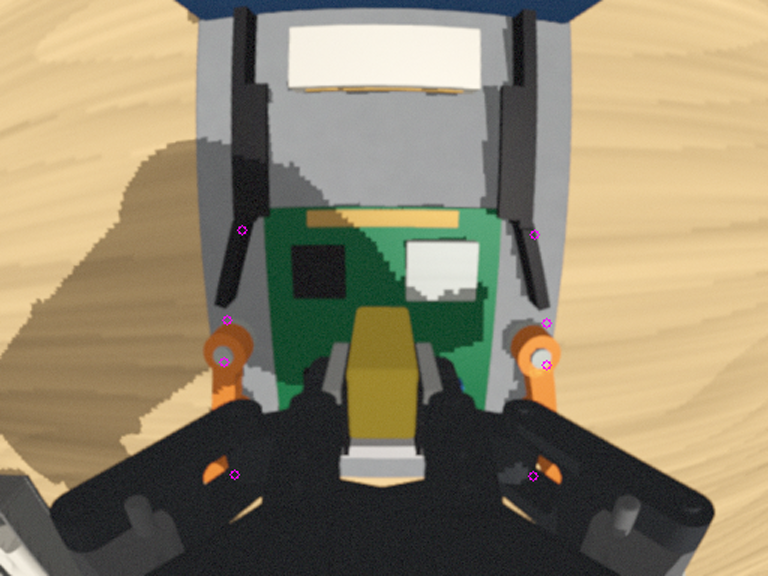

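>>> drive_tool(commands=[[[0.007,-0.0006,0,0,255],[0.014,-0.0012,0,0,255],[0.021,-0.0018,0,0,255],[0.028,-0.0024,0,0,255],[0.034,-0.0029,0,0,255]]])

```text
time: 6.08
tcp_pos: [0.6171, 0.1566, 0.0372]
tool_rot: [-0.482, 0.522, -0.518, 0.477]
force: [-0.1, 0.2, -1.2]
width: 0.224
```

```bash
python3 chk.py pics/w7.png | head -1
```

```text
[0.61709064 0.15658439 0.03716081] -1.6517554643855568 -0.0809591375906602 0.22370870671177925 [-0.11263368  0.21877541 -1.17373426]
```

View pics/w7.png

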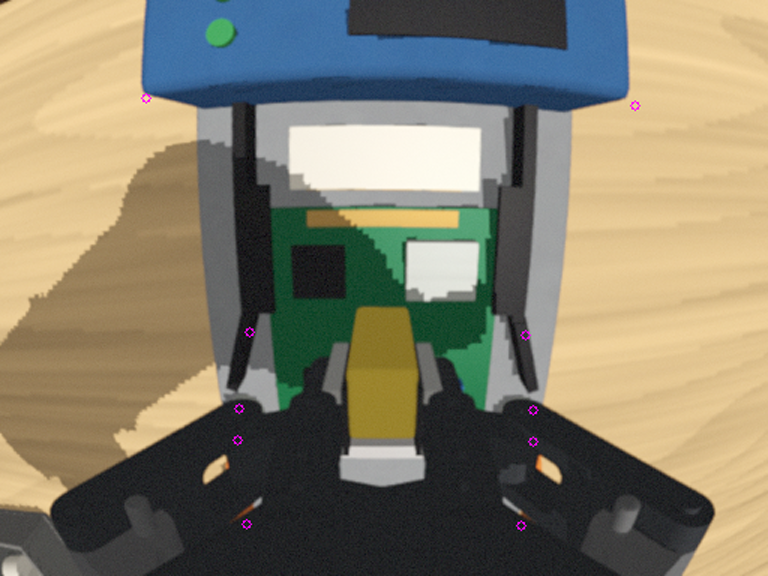

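>>> drive_tool(commands=[[[0.002,-0.0002,0,0,255],[0.004,-0.0004,0,0,255],[0.006,-0.0005,0,0,255],[0.007,-0.0006,0,0,255],[0.007,-0.0006,0,0,255]]])

```text
time: 6.55
tcp_pos: [0.6247, 0.156, 0.0371]
tool_rot: [-0.481, 0.522, -0.518, 0.477]
force: [-1.2, 0.1, -0.7]
width: 0.225
```

>>> drive_tool(commands=[[[0.001,-0.0001,0,0,255],[0.002,-0.0002,0,0,255],[0.002,-0.0002,0,0,255]]])

```text
time: 6.8
tcp_pos: [0.6261, 0.1558, 0.037]
tool_rot: [-0.482, 0.522, -0.518, 0.477]
force: [-3.5, 1.5, 0.7]
width: 0.225
```

```bash
python3 chk.py pics/w8.png | head -1
```

```text
[0.62614221 0.15581488 0.03703603] -1.651953661499714 -0.08115733470481734 0.22504786713452687 [-3.4914224   1.54873047  0.7203601 ]
```

View pics/w8.png

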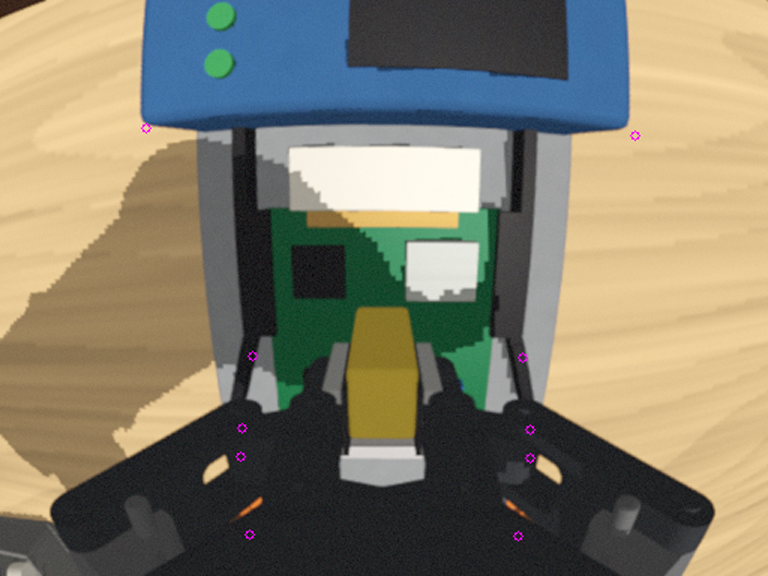

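>>> drive_tool(commands=[[[0,0,0,0,0],[0,0,0,0,0],[0,0,0,0,0],[0,0,0,0,0],[0,0,0,0,0]]])

```text
time: 7.27
tcp_pos: [0.6267, 0.1558, 0.0373]
tool_rot: [-0.481, 0.522, -0.518, 0.477]
force: [0.7, -0.8, 0.0]
width: 0.917
```

>>> drive_tool(commands=[[[0,0,0.02,0,0],[0,0,0.05,0,0],[0,0,0.08,0,0],[-0.02,0,0.1,0,0],[-0.05,0,0.11,0,0]]])

```text
time: 7.68
tcp_pos: [0.5799, 0.1566, 0.1506]
tool_rot: [-0.479, 0.521, -0.519, 0.48]
force: [0.6, 0.9, 1.1]
width: 0.997
```

>>> drive_tool(commands=[[[-0.02,0,0.01,0,255],[-0.04,0,0.02,0,255],[-0.05,0,0.02,0,255]]])

```text
time: 7.93
tcp_pos: [0.5294, 0.1569, 0.1733]
tool_rot: [-0.477, 0.52, -0.52, 0.481]
force: [-0.2, 0.5, 0.0]
width: 0.607
```

```bash
sed -i 's/^B=.*/B=[.5915,.1585,-.083]/' chk.py; python3 chk.py pics/w9.png;  python3 -c "
from h import *
im=arm.get_image('scene')[:,:,::-1][140:280,300:450]
cv2.imwrite('pics/s9.png',cv2.resize(im,None,fx=5,fy=4.2,interpolation=cv2.INTER_CUBIC))"
```

```text
[0.52939235 0.15692783 0.17333599] -1.6516226515274532 -0.08082632473255669 0.6067381111792322 [-0.21539605  0.50398157  0.04277717]
(-85, 75, 10) [180. 198.]
(-85, -75, 10) [317. 199.]
(-11, 62, 30) [184. 132.]
(-11, -62, 30) [312. 132.]
(120, 70, 60) [169.  -7.]
(120, -70, 60) [327.  -8.]
(40, 49, 35) [196.  78.]
(40, -49, 35) [300.  78.]
(8, 57, 35) [188. 112.]
(8, -57, 35) [308. 112.]
```

View pics/w9.png

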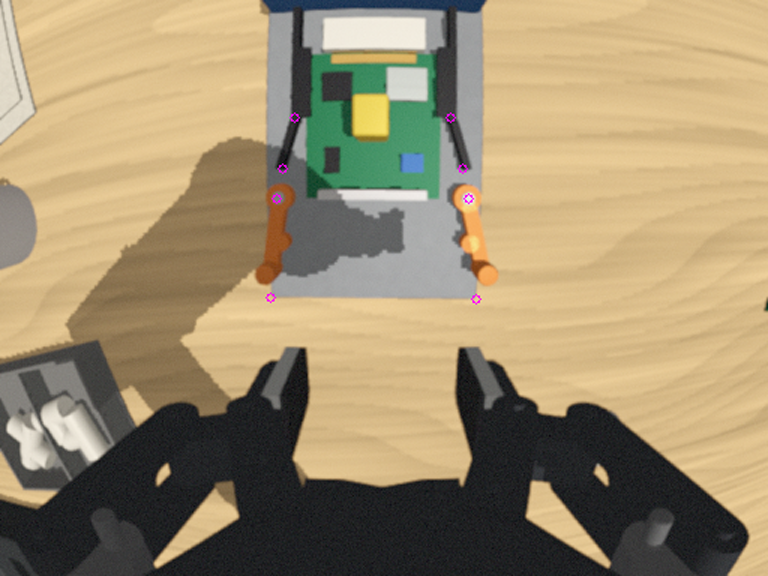

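View pics/s9.png

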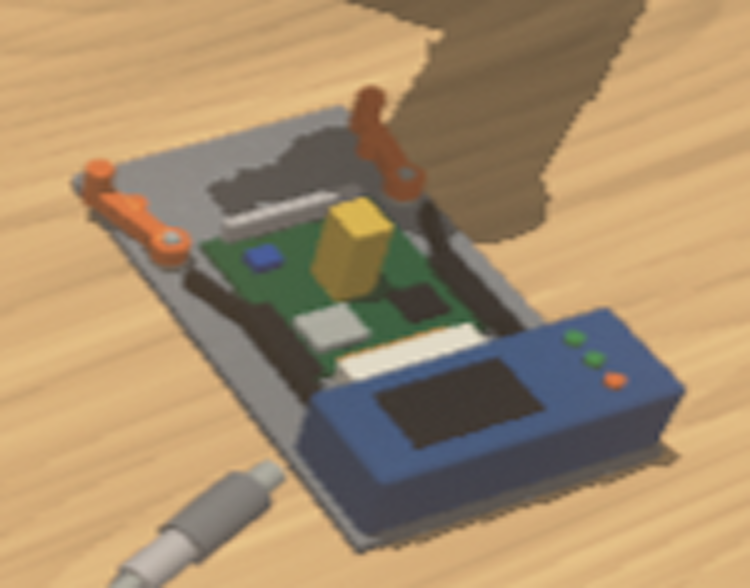

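```bash
cat > lev.py <<'E'
from h import *
B=np.array([.5915,.1585,-.083])
def pose(side,th,d,yoff=0):
    k=np.array([-11-50*np.sin(th), 62-50*np.cos(th)]); o=np.array([-np.cos(th),np.sin(th)])
    p=k+d*o; p[1]*=side
    w=place(B,[(p[0],p[1],0)])[0]
    return w[0],w[1],B[2]-np.pi/2-side*th+yoff
def rel(side,ths,d,z,yoff=0):
    s=arm.observe(); t=s['tcp_pos']; y=yaw(s)
    ds=np.broadcast_to(d,len(ths))
    for th,dd in zip(ths,ds):
        x,yy,a=pose(side,th,dd,yoff); da=(a-y+np.pi)%(2*np.pi)-np.pi
        print([round(float(v),4) for v in (x-t[0],yy-t[1],z-t[2],da)])
def where(side):
    s=arm.observe(); d=s['tcp_pos'][:2]-B[:2]; c,q=np.cos(B[2]),np.sin(B[2])
    print("bay mm",1000*(c*d[0]+q*d[1]),1000*(-q*d[0]+c*d[1]),"z",s['tcp_pos'][2],"yaw",yaw(s),"j6",s['joints'][5],"F",s['force'].round(1),"t",s['time'],s['width'])
E
python3 - <<'E'
from lev import *
from scipy.optimize import least_squares
s=arm.observe()
for uv in [(266,274),(488,275)]:
    r=least_squares(lambda q:(wproj([[q[0],q[1],.041]],s['tcp_pos'],s['tool_rot'])-unc([uv],0,0,1.5)).ravel(),[.53,.2])
    d=r.x-B[:2]; c,q=np.cos(B[2]),np.sin(B[2]); k=1000*np.array([c*d[0]+q*d[1],-q*d[0]+c*d[1]]); print(k, np.arctan2(-11-k[0],62-abs(k[1])))
rel(1,[1.8],34,.12); where(1)
E
```

```text
[-59.58600071  67.30998734] 1.679654762140503
[-59.58967892 -74.89864749] 1.8302724266443195
[0.0195, 0.1122, -0.0512, -1.8022]
bay mm -62.13633829575461 -7.012325583263915 z 0.17124404000534987 yaw -1.6516423508727636 j6 0.9106023862078738 F [ 0.2 -0.6 -0.4] t 8.0333 0.4212919089980351
```

>>> drive_tool(commands=[[[0.004,0.02,0,-0.12,255],[0.008,0.04,0,-0.24,255],[0.012,0.06,-0.01,-0.36,255],[0.016,0.09,-0.02,-0.48,255],[0.0195,0.112,-0.03,-0.6,255]]])

```text
time: 8.45
tcp_pos: [0.5498, 0.2703, 0.1396]
tool_rot: [-0.301, 0.639, -0.639, 0.303]
force: [0.1, -0.9, -0.4]
width: 0.003
```

>>> drive_tool(commands=[[[0,0,0,-0.12,255],[0,0,0,-0.24,255],[0,0,0,-0.36,255],[0,0,0,-0.48,255],[0,0,0,-0.6,255]]])

```text
time: 8.87
tcp_pos: [0.5506, 0.2704, 0.1378]
tool_rot: [0.097, -0.7, 0.701, -0.098]
force: [0.5, 0.2, -0.2]
width: -0.006
```

>>> drive_tool(commands=[[[0,0,0,-0.12,255],[0,0,0,-0.24,255],[0,0,0,-0.36,255],[0,0,0,-0.48,255],[0,0,0,-0.55,255]]])

```text
time: 9.28
tcp_pos: [0.5515, 0.2703, 0.1361]
tool_rot: [-0.098, -0.699, 0.701, 0.098]
force: [-0.4, 0.4, 0.2]
width: 0.001
```

```bash
python3 - <<'E'
from lev import *
where(1); rel(1,[1.75],32,.032)
E
python3 chk.py pics/w10.png
```

```text
bay mm -49.131896602228 108.11771796242377 z 0.13607556728566025 yaw 2.8636225091495513 j6 -0.9993864315983274 F [-0.4  0.4  0.2] t 9.2833 0.0008538341070282607
[-0.0058, -0.0053, -0.1041, 0.0158]
[0.55150071 0.27031879 0.13607557] 2.8636225091495513 4.434418835944448 0.0008538341070282607 [-0.43806324  0.3976579   0.23059787]
(-85, 75, 10) [287. 144.]
(-85, -75, 10) [255. -12.]
(-11, 62, 30) [201. 149.]
(-11, -62, 30) [173.  11.]
(120, 70, 60) [ 61. 196.]
(120, -70, 60) [30. 47.]
(40, 49, 35) [140. 148.]
(40, -49, 35) [119.  40.]
(8, 57, 35) [177. 148.]
(8, -57, 35) [151.  21.]
```

View pics/w10.png

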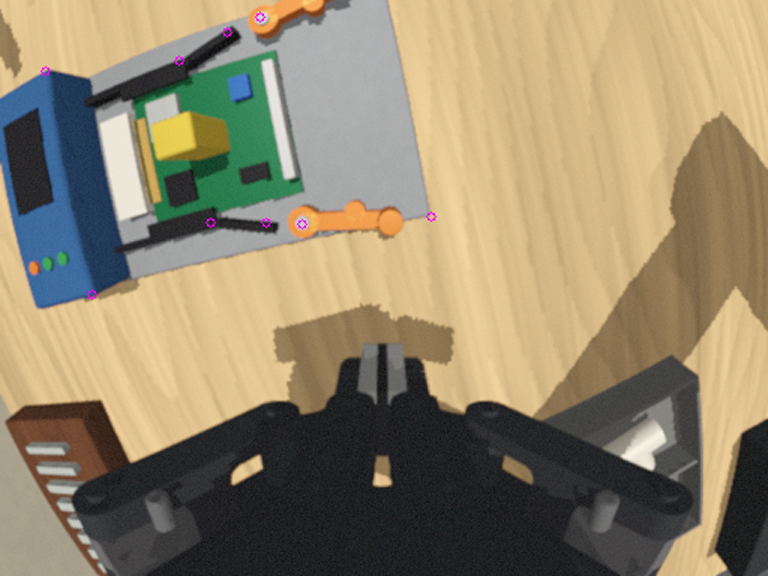

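>>> drive_tool(commands=[[[-0.003,0.0,-0.03,0,255],[-0.006,0.0,-0.06,0,255],[-0.006,0.0,-0.09,0,255],[-0.006,0.0,-0.104,0,255],[-0.006,0.0,-0.104,0,255]]])

```text
time: 9.75
tcp_pos: [0.5435, 0.2683, 0.0267]
tool_rot: [-0.096, -0.697, 0.704, 0.1]
force: [-0.2, -0.6, 0.8]
width: 0.008
```

```bash
python3 - <<'E'
from lev import *
where(1); rel(1,[1.75,1.70,1.65,1.55,1.4],[26,20,18,18,18],.032)
E
python3 chk.py pics/w11.png|head -1
```

```text
bay mm -56.895993745506054 105.46352095687173 z 0.026745416400996255 yaw 2.8632385042667634 j6 -1.0059507393385534 F [-0.2 -0.6  0.8] t 9.75 0.007618957577620464
[0.0006, -0.009, 0.0053, 0.0162]
[-0.0025, -0.017, 0.0053, 0.0662]
[-0.0043, -0.0213, 0.0053, 0.1162]
[-0.0066, -0.026, 0.0053, 0.2162]
[-0.0093, -0.0336, 0.0053, 0.3662]
[0.5435433  0.26831741 0.02674542] 2.8632385042667634 4.43403483106166 0.007618957577620464 [-0.20109994 -0.6366201   0.79769889]
```

View pics/w11.png

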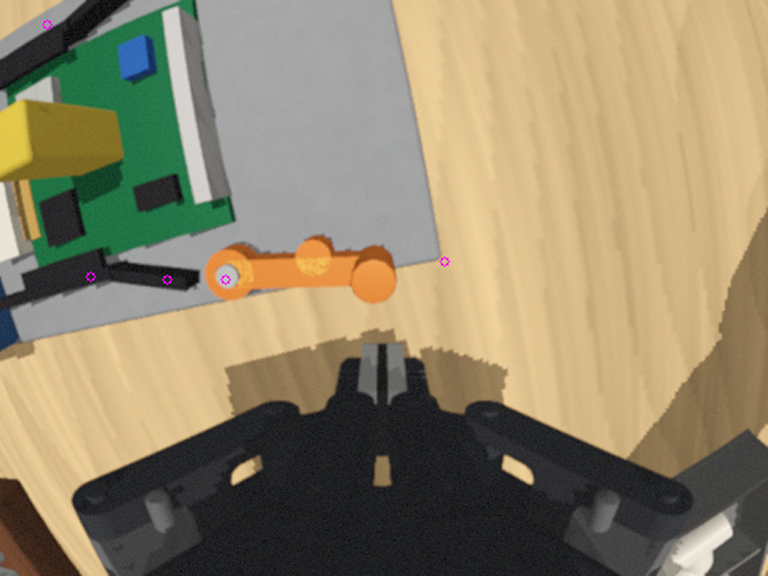

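>>> drive_tool(commands=[[[0,0,0.006,0.01,255],[0.0005,-0.009,0.006,0.016,255],[-0.002,-0.017,0.006,0.066,255],[-0.004,-0.021,0.006,0.116,255],[-0.0066,-0.026,0.006,0.216,255]]])

```text
time: 10.22
tcp_pos: [0.5406, 0.2456, 0.0375]
tool_rot: [-0.022, -0.707, 0.707, 0.019]
force: [-0.0, 7.4, -2.9]
width: -0.005
```

```bash
python3 - <<'E'
from lev import *
where(1); rel(1,[1.5,1.4,1.3,1.2,1.1],18,.032)
E
python3 chk.py pics/w12.png|head -1
```

```text
bay mm -57.91552233935135 82.53463465425163 z 0.03747397895891342 yaw 3.0832883912185842 j6 -0.76211145734609 F [-0.   7.4 -2.9] t 10.2167 -0.004886858790971608
[-0.0047, -0.0057, -0.0055, 0.0461]
[-0.0063, -0.0108, -0.0055, 0.1461]
[-0.0074, -0.016, -0.0055, 0.2461]
[-0.008, -0.0213, -0.0055, 0.3461]
[-0.008, -0.0266, -0.0055, 0.4461]
[0.54062637 0.24555198 0.03747398] 3.0832883912185842 4.654084718013481 -0.004886858790971608 [-5.61100597e-03  7.35333162e+00 -2.85773237e+00]
```

View pics/w12.png

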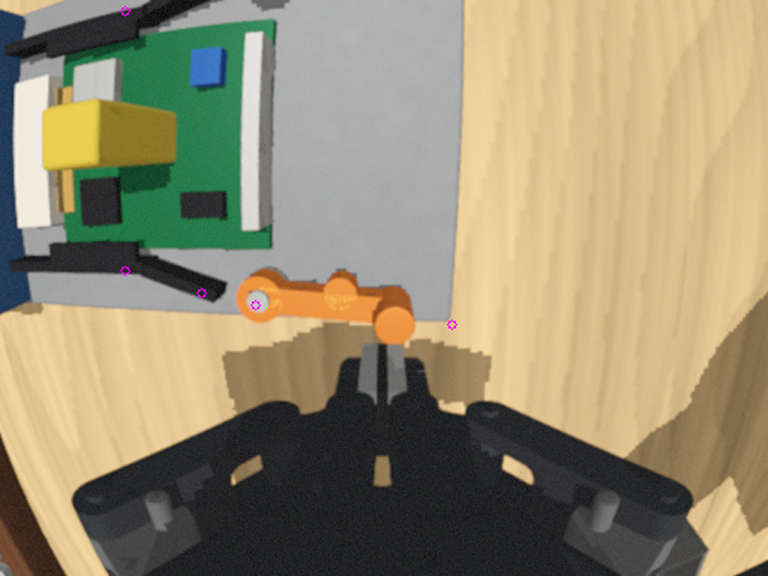

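>>> drive_tool(commands=[[[-0.004,-0.004,-0.004,0.05,255],[-0.006,-0.011,-0.006,0.15,255],[-0.0075,-0.016,-0.006,0.25,255],[-0.008,-0.021,-0.006,0.35,255],[-0.008,-0.0266,-0.006,0.45,255]]])

```text
time: 10.68
tcp_pos: [0.5346, 0.2209, 0.0346]
tool_rot: [-0.137, 0.694, -0.691, 0.145]
force: [-2.2, 6.2, 3.1]
width: -0.0
```

```bash
python3 - <<'E'
from lev import *
where(1); rel(1,[1.0,.9,.8,.7,.6],18,.032)
E
python3 chk.py pics/w13.png|head -1
```

```text
bay mm -61.877290808834 57.45785564311589 z 0.034616656723980954 yaw -2.739957930066334 j6 -0.2731648844067764 F [-2.2  6.2  3.1] t 10.6833 -1.4599135758037203e-05
[-0.0015, -0.0072, -0.0026, 0.0862]
[-0.0005, -0.0124, -0.0026, 0.1862]
[0.001, -0.0175, -0.0026, 0.2862]
[0.003, -0.0224, -0.0026, 0.3862]
[0.0056, -0.0271, -0.0026, 0.4862]
[0.53459925 0.22088998 0.03461666] -2.739957930066334 -1.1691616032714376 -1.4599135758037203e-05 [-2.17557029  6.17122253  3.09996538]
```

View pics/w13.png

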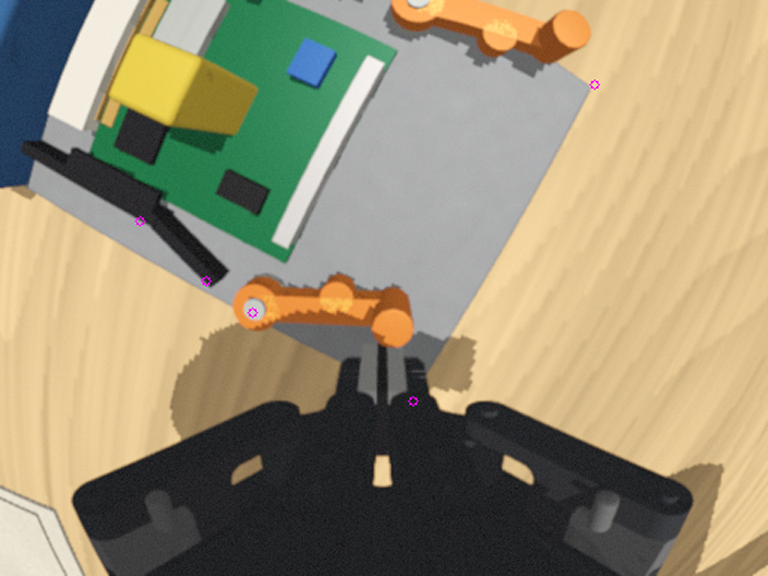

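>>> drive_tool(commands=[[[-0.003,-0.007,-0.001,0.085,255],[-0.002,-0.013,-0.001,0.185,255],[0,-0.0185,-0.001,0.285,255],[0.002,-0.024,-0.001,0.385,255],[0.0045,-0.029,-0.001,0.485,255]]])

```text
time: 11.15
tcp_pos: [0.5408, 0.1931, 0.0356]
tool_rot: [-0.299, 0.641, -0.635, 0.311]
force: [-1.6, 7.8, -0.8]
width: -0.003
```

```bash
python3 - <<'E'
from lev import *
where(1); rel(1,[.6,.5,.4,.3,.2],18,.032)
E
python3 chk.py pics/w14.png|head -1
```

```text
bay mm -53.359527351902834 30.24625927683645 z 0.035578426819938516 yaw -2.2490006648374745 j6 0.2775960920433214 F [-1.6  7.8 -0.8] t 11.15 -0.003481784152258028
[-0.0007, 0.0007, -0.0036, -0.0048]
[0.0023, -0.0037, -0.0036, 0.0952]
[0.0057, -0.0078, -0.0036, 0.1952]
[0.0095, -0.0115, -0.0036, 0.2952]
[0.0136, -0.0149, -0.0036, 0.3952]
[0.54083172 0.19306589 0.03557843] -2.2490006648374745 -0.678204338042578 -0.003481784152258028 [-1.62572895  7.78729606 -0.80946584]
```

View pics/w14.png

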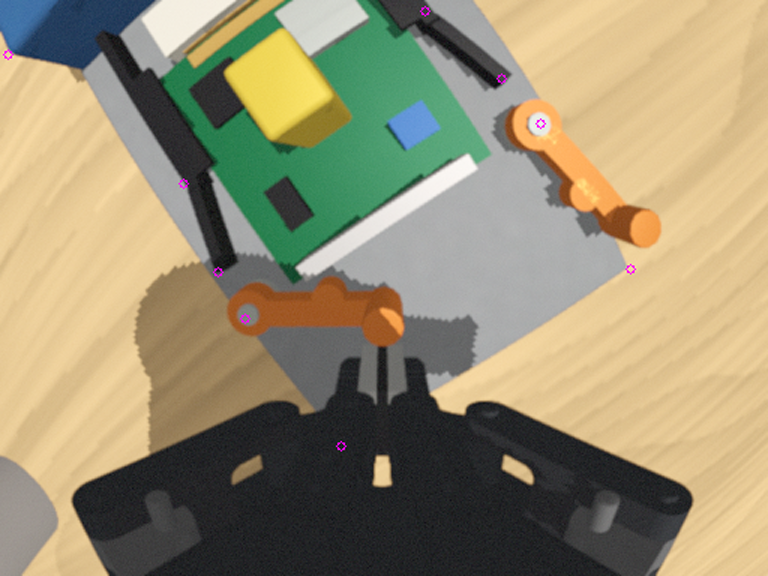

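>>> drive_tool(commands=[[[0.001,-0.004,-0.003,0.08,255],[0.0045,-0.008,-0.003,0.18,255],[0.008,-0.0115,-0.003,0.28,255],[0.012,-0.015,-0.003,0.38,255],[0.015,-0.017,-0.003,0.42,255]]])

```text
time: 11.62
tcp_pos: [0.5547, 0.1758, 0.0337]
tool_rot: [-0.427, 0.564, -0.555, 0.437]
force: [-8.3, 8.3, 4.9]
width: -0.007
```

```bash
python3 - <<'E'
from lev import *
where(1); rel(1,[.3,.2,.1,0,-.05],18,.032)
E
python3 chk.py pics/w15.png|head -1
```

```text
bay mm -38.06302441892224 14.19536173078869 z 0.033728090944082245 yaw -1.8265023815683559 j6 0.7551128438033531 F [-8.3  8.3  4.9] t 11.6167 -0.007062670568080258
[-0.0044, 0.0057, -0.0017, -0.1273]
[-0.0003, 0.0024, -0.0017, -0.0273]
[0.0041, -0.0005, -0.0017, 0.0727]
[0.0088, -0.0029, -0.0017, 0.1727]
[0.0113, -0.004, -0.0017, 0.2227]
[0.55474487 0.1758021  0.03372809] -1.8265023815683559 -0.2557060547734593 -0.007062670568080258 [-8.25278168  8.27586652  4.88354155]
```

View pics/w15.png

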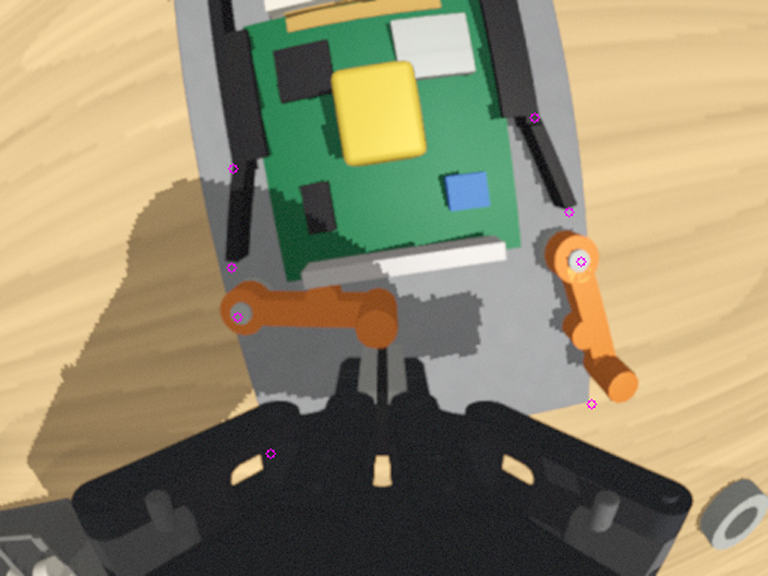

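>>> drive_tool(commands=[[[0.003,0,-0.001,0.06,255],[0.006,-0.001,-0.001,0.12,255],[0.009,-0.002,-0.001,0.18,255],[0.011,-0.003,-0.001,0.2,255],[0.013,-0.003,-0.001,0.2,255]]])

```text
time: 12.08
tcp_pos: [0.5634, 0.1708, 0.0334]
tool_rot: [-0.484, 0.522, -0.508, 0.485]
force: [-16.2, 3.8, 10.5]
width: -0.005
```

```bash
python3 - <<'E'
from lev import *
where(1)
E
python3 chk.py pics/w16.png|head -1
```

```text
bay mm -29.050762538236416 9.902926111867316 z 0.03343270214904446 yaw -1.6312064048288744 j6 0.9723587302420859 F [-16.2   3.8  10.5] t 12.0833 -0.004732233536003385
[0.56337024 0.17077728 0.0334327 ] -1.6312064048288744 -0.0604100780339778 -0.004732233536003385 [-16.17493137   3.80236347  10.5240203 ]
```

View pics/w16.png

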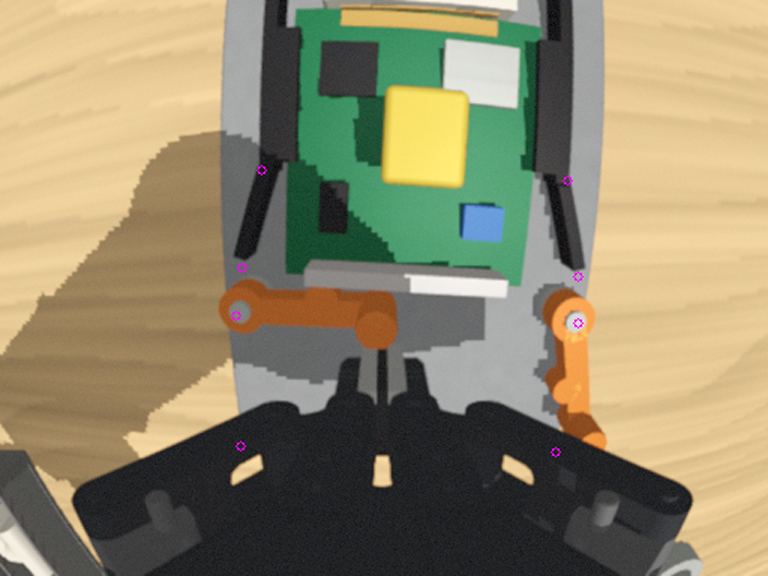

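>>> drive_tool(commands=[[[0.003,-0.001,0,0,255],[0.005,-0.001,0,0,255],[-0.01,0,0,0,255],[-0.03,0,0.01,0,255],[-0.035,-0.02,0.04,0.05,255]]])

```text
time: 12.55
tcp_pos: [0.5236, 0.1504, 0.0706]
tool_rot: [-0.5, 0.511, -0.495, 0.494]
force: [0.7, -0.0, 0.3]
width: -0.0
```

```bash
python3 - <<'E'
from lev import *
where(1); rel(-1,[1.85],34,.09,-.5)
E
```

```text
bay mm -66.9724016066409 -13.716477706644412 z 0.0705810284582645 yaw -1.5830626594824218 j6 1.0135787323120824 F [ 0.7 -0.   0.3] t 12.55 -0.000246109762479577
[0.0094, -0.0959, 0.0194, 1.2793]
```

>>> drive_tool(commands=[[[0.002,-0.02,0.02,0.12,255],[0.004,-0.04,0.02,0.24,255],[0.006,-0.06,0.02,0.36,255],[0.008,-0.08,0.02,0.48,255],[0.0094,-0.096,0.02,0.6,255]]])

```text
time: 12.97
tcp_pos: [0.5331, 0.0526, 0.0919]
tool_rot: [0.629, -0.34, 0.327, -0.619]
force: [-0.1, -0.4, -1.1]
width: 0.004
```

>>> drive_tool(commands=[[[0,0,0,0.12,255],[0,0,0,0.24,255],[0,0,0,0.36,255],[0,0,0,0.48,255],[0,0,0,0.6,255]]])

```text
time: 13.38
tcp_pos: [0.5331, 0.0519, 0.093]
tool_rot: [0.701, -0.138, 0.129, -0.688]
force: [-0.6, -0.4, -0.4]
width: 0.003
```

```bash
python3 - <<'E'
from lev import *
where(1); rel(-1,[1.85],34,.035,-.5)
E
python3 chk.py pics/w17.png|head -1
```

```text
bay mm -49.366753361734794 -111.03322633114226 z 0.09297143617866992 yaw -0.37994802132569455 j6 2.3482515897826346 F [-0.6 -0.4 -0.4] t 13.3833 0.0031504412619718877
[-0.0001, 0.0026, -0.058, 0.0762]
[0.53309801 0.05194175 0.09297144] -0.37994802132569455 1.190848305469202 0.0031504412619718877 [-0.60660117 -0.4324097  -0.44158588]
```

View pics/w17.png

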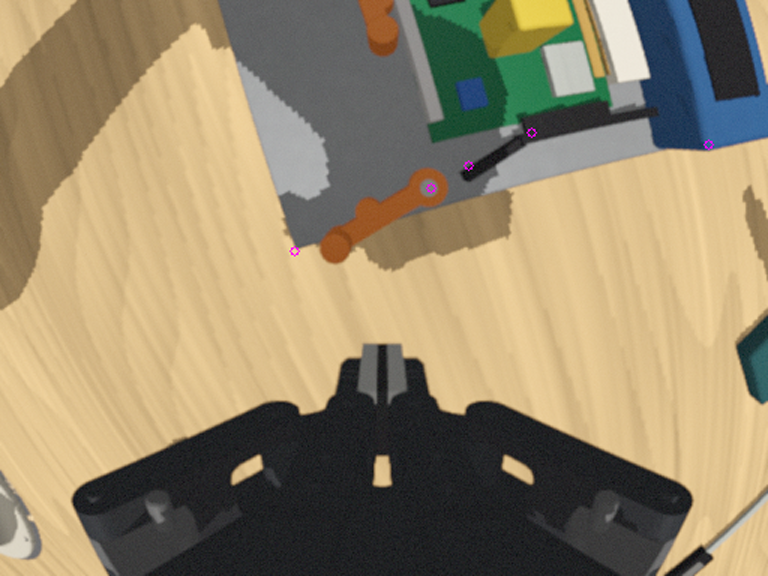

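>>> drive_tool(commands=[[[-0.002,0,-0.015,0.12,255],[-0.004,0,-0.03,0.24,255],[-0.006,0,-0.045,0.3,255],[-0.008,0,-0.055,0.3,255],[-0.008,0,-0.055,0.3,255]]])

```text
time: 13.85
tcp_pos: [0.5232, 0.051, 0.0366]
tool_rot: [0.714, -0.033, 0.024, -0.699]
force: [0.0, -0.9, -0.9]
width: 0.005
```

```bash
python3 - <<'E'
from lev import *
where(1); rel(-1,[1.85,1.8,1.75,1.65,1.5],[26,20,18,18,18],.032,-.2)
E
python3 chk.py pics/w18.png|head -1
```

```text
bay mm -59.197507126612244 -112.8004699433799 z 0.036600968433858815 yaw -0.08131775418838758 j6 2.627798258034092 F [ 0.  -0.9 -0.9] t 13.85 0.005349762400924915
[0.0083, 0.0114, -0.0046, 0.0775]
[0.0057, 0.0196, -0.0046, 0.0275]
[0.0042, 0.0239, -0.0046, -0.0225]
[0.0022, 0.0288, -0.0046, -0.1225]
[0.0001, 0.0365, -0.0046, -0.2725]
[0.52315459 0.0509956  0.03660097] -0.08131775418838758 1.489478572606509 0.005349762400924915 [ 0.0483605  -0.85649379 -0.9158357 ]
```

View pics/w18.png

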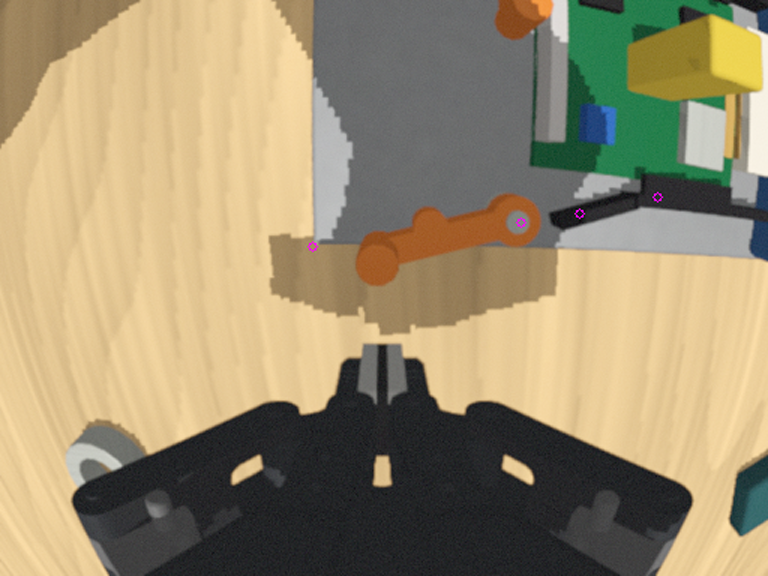

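>>> drive_tool(commands=[[[0.001,0.012,-0.003,0.03,255],[0.001,0.02,-0.004,0.02,255],[0.001,0.025,-0.004,-0.03,255],[0.0,0.03,-0.004,-0.12,255],[-0.002,0.038,-0.004,-0.27,255]]])

```text
time: 14.32
tcp_pos: [0.5208, 0.0881, 0.0345]
tool_rot: [0.706, -0.123, 0.111, -0.689]
force: [-0.8, -6.8, 3.9]
width: 0.004
```

```bash
python3 - <<'E'
from lev import *
where(1); rel(-1,[1.5,1.4,1.3,1.2,1.1],18,.032,-.15)
E
python3 chk.py pics/w19.png|head -1
```

```text
bay mm -64.60533510167117 -76.00136953041874 z 0.034476038232181545 yaw -0.3317642647412988 j6 2.318491918226002 F [-0.8 -6.8  3.9] t 14.3167 0.003831566344072531
[0.0024, -0.0006, -0.0025, 0.028]
[0.0017, 0.0046, -0.0025, -0.072]
[0.0014, 0.0099, -0.0025, -0.172]
[0.0018, 0.0152, -0.0025, -0.272]
[0.0026, 0.0205, -0.0025, -0.372]
[0.5208162  0.08811636 0.03447604] -0.3317642647412988 1.2390320620535977 0.003831566344072531 [-0.76745804 -6.80700873  3.92645298]
```

View pics/w19.png

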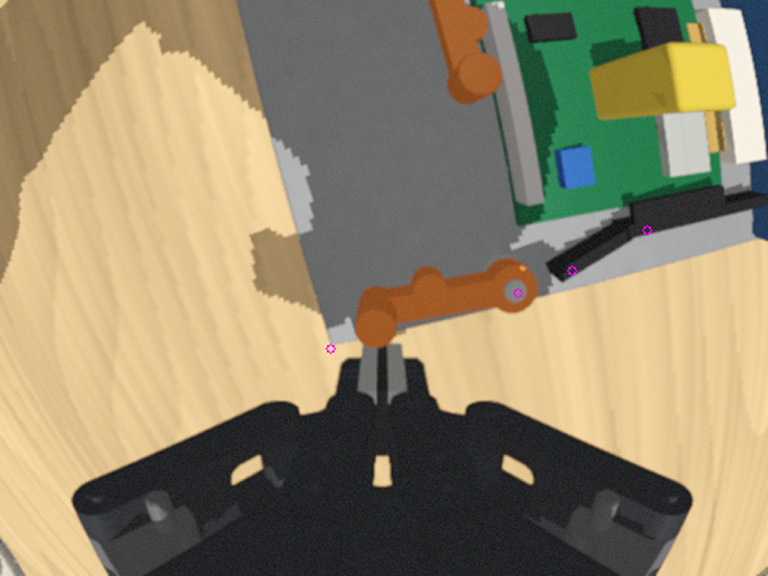

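>>> drive_tool(commands=[[[0.0,0.006,-0.001,-0.08,255],[0.0,0.012,-0.001,-0.2,255],[0.0,0.018,-0.001,-0.32,255],[0.001,0.023,-0.001,-0.44,255],[0.003,0.029,-0.001,-0.56,255]]])

```text
time: 14.78
tcp_pos: [0.5224, 0.1173, 0.0341]
tool_rot: [0.644, -0.317, 0.299, -0.629]
force: [-3.3, -5.0, 3.4]
width: 0.001
```

```bash
python3 - <<'E'
from lev import *
where(1); rel(-1,[1.0,.9,.8,.7,.6,.5],18,.032,-.1)
E
python3 chk.py pics/w20.png|head -1
```

```text
bay mm -65.47979127346963 -46.75113294104458 z 0.034128148870434416 yaw -0.9017769136639832 j6 1.7296331391553503 F [-3.3 -5.   3.4] t 14.7833 0.0005287715268874881
[0.0024, -0.0036, -0.0021, 0.148]
[0.0043, 0.0014, -0.0021, 0.048]
[0.0066, 0.0061, -0.0021, -0.052]
[0.0094, 0.0107, -0.0021, -0.152]
[0.0127, 0.0149, -0.0021, -0.252]
[0.0163, 0.0187, -0.0021, -0.352]
[0.52236973 0.11733839 0.03412815] -0.9017769136639832 0.6690194131309134 0.0005287715268874881 [-3.30956466 -5.02244887  3.41647696]
```

View pics/w20.png

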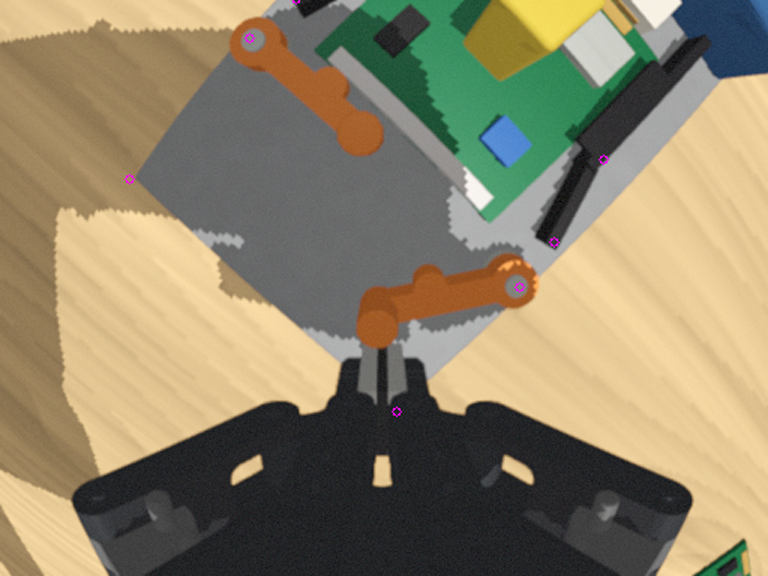

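>>> drive_tool(commands=[[[0.002,0.006,-0.001,-0.06,255],[0.004,0.012,-0.001,-0.15,255],[0.007,0.017,-0.001,-0.25,255],[0.0105,0.0215,-0.001,-0.35,255],[0.014,0.0255,-0.001,-0.45,255]]])

```text
time: 15.25
tcp_pos: [0.5346, 0.1426, 0.033]
tool_rot: [0.558, -0.455, 0.433, -0.543]
force: [-5.5, -3.7, 1.9]
width: 0.001
```

```bash
python3 - <<'E'
from lev import *
where(1); rel(-1,[.5,.4,.3,.2,.1,0],18,.032,-.05)
E
python3 chk.py pics/w21.png|head -1
```

```text
bay mm -55.39973024626069 -20.568702013927638 z 0.03296884766553587 yaw -1.3584665833116347 j6 1.266073235679482 F [-5.5 -3.7  1.9] t 15.25 0.0011940213579970753
[0.0041, -0.0065, -0.001, 0.1547]
[0.0081, -0.0031, -0.001, 0.0547]
[0.0125, -0.0, -0.001, -0.0453]
[0.0171, 0.0026, -0.001, -0.1453]
[0.022, 0.0047, -0.001, -0.2453]
[0.027, 0.0064, -0.001, -0.3453]
[0.53458574 0.14259501 0.03296885] -1.3584665833116347 0.21232974348326183 0.0011940213579970753 [-5.48104093 -3.6579576   1.87610743]
```

View pics/w21.png

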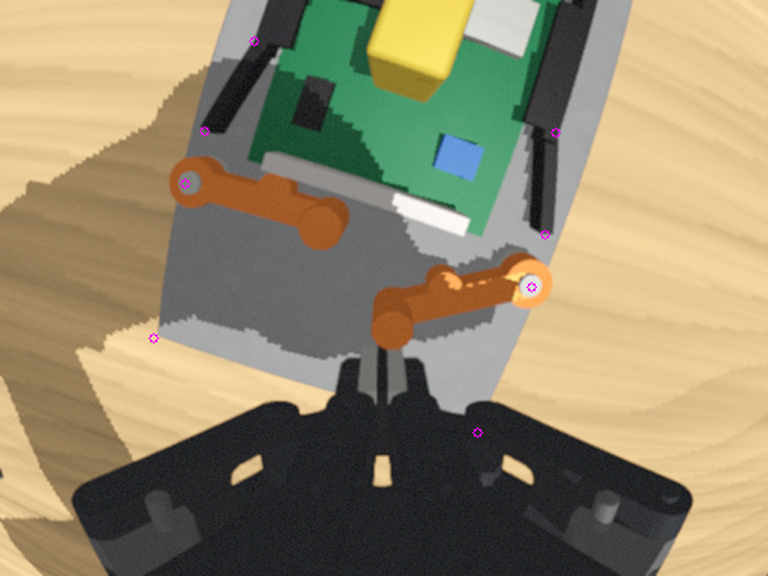

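>>> drive_tool(commands=[[[0.005,0.001,0,-0.05,255],[0.01,0.002,0,-0.1,255],[0.015,0.003,0,-0.17,255],[0.02,0.004,0,-0.24,255],[0.024,0.004,0,-0.27,255]]])

```text
time: 15.72
tcp_pos: [0.557, 0.1488, 0.0323]
tool_rot: [-0.491, 0.527, -0.502, 0.478]
force: [-6.5, 5.7, -0.3]
width: 0.001
```

```bash
python3 - <<'E'
from lev import *
where(1); rel(-1,[.2,.1,0],18,.032,0)
E
python3 chk.py pics/w22.png|head -1
```

```text
bay mm -33.549221985937734 -12.532485909165255 z 0.03232573209216848 yaw -1.6309534968489396 j6 1.0188585662192398 F [-6.5  5.7 -0.3] t 15.7167 0.0009314042276507915
[-0.0053, -0.0036, -0.0003, 0.1772]
[-0.0005, -0.0015, -0.0003, 0.0772]
[0.0046, 0.0002, -0.0003, -0.0228]
[0.55702727 0.14879205 0.03232573] -1.6309534968489396 -0.060157170054043085 0.0009314042276507915 [-6.53907304  5.66839478 -0.3155071 ]
```

View pics/w22.png

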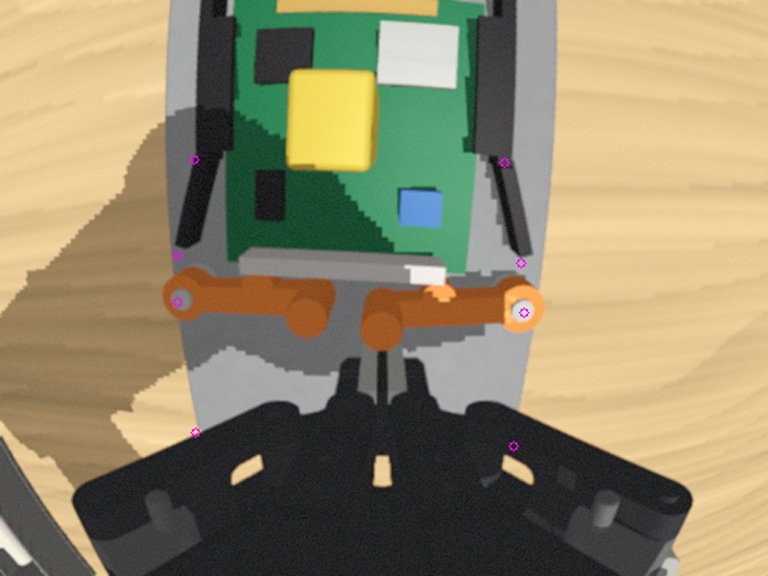

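>>> drive_tool(commands=[[[0.003,0,0,-0.02,255],[0.006,0,0,-0.03,255],[0.009,0,0,-0.03,255],[0.011,0,0,-0.03,255],[0.012,0,0,-0.03,255]]])

```text
time: 16.18
tcp_pos: [0.5614, 0.1492, 0.032]
tool_rot: [-0.488, 0.537, -0.505, 0.466]
force: [-23.5, 8.1, 14.7]
width: 0.002
```

```bash
python3 - <<'E'
from lev import *
where(1)
E
python3 chk.py pics/w23.png|head -1
```

```text
bay mm -29.209813391941506 -11.738448162468286 z 0.03196213509720057 yaw -1.6586438395075984 j6 1.0030706418349091 F [-23.5   8.1  14.7] t 16.1833 0.0017591501071259983
[0.56141757 0.14922359 0.03196214] -1.6586438395075984 -0.08784751271270186 0.0017591501071259983 [-23.4688395    8.10652919  14.67502479]
```

View pics/w23.png

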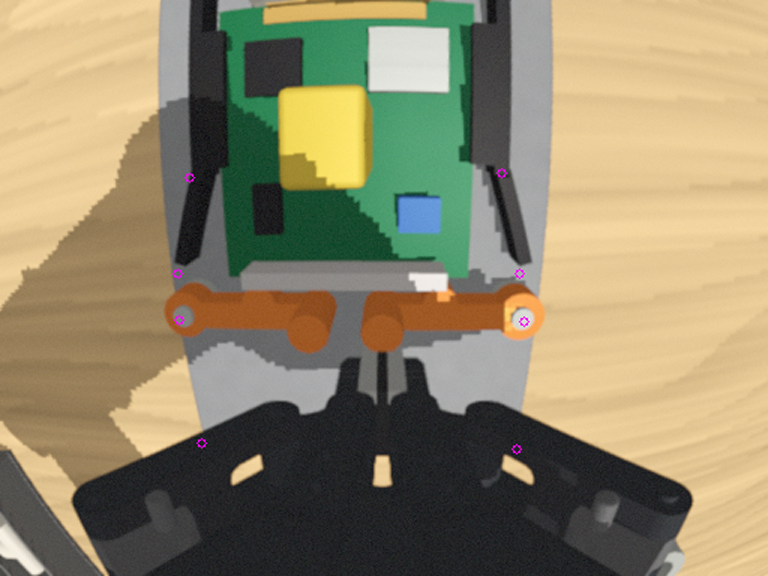

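>>> drive_tool(commands=[[[-0.01,0,0,0,255],[-0.015,0.012,0,0,255],[-0.01,0.023,0.001,0,255],[-0.004,0.023,0.001,0,255],[0.002,0.023,0.001,0,255]]])

```text
time: 16.65
tcp_pos: [0.5634, 0.1739, 0.0334]
tool_rot: [-0.489, 0.537, -0.504, 0.467]
force: [-16.1, 10.4, 11.0]
width: 0.003
```

>>> drive_tool(commands=[[[0.003,0,0,0,255],[0.006,0,0,0,255],[0.008,0,0,0,255],[0.009,0,0,0,255],[0.009,0,0,0,255]]])

```text
time: 17.07
tcp_pos: [0.5637, 0.1733, 0.0328]
tool_rot: [-0.495, 0.541, -0.5, 0.46]
force: [-23.7, 7.7, 15.9]
width: -0.001
```

```bash
python3 - <<'E'
from lev import *
where(1)
E
python3 chk.py pics/w24.png|head -1
```

```text
bay mm -28.94378063320355 12.438607162436911 z 0.03283816139732626 yaw -1.6576007865434481 j6 0.9805575170052007 F [-23.7   7.7  15.9] t 17.0667 -0.0011405318476541196
[0.56368708 0.17329536 0.03283816] -1.6576007865434481 -0.08680445974855155 -0.0011405318476541196 [-23.7236778    7.69746271  15.93919594]
```

View pics/w24.png

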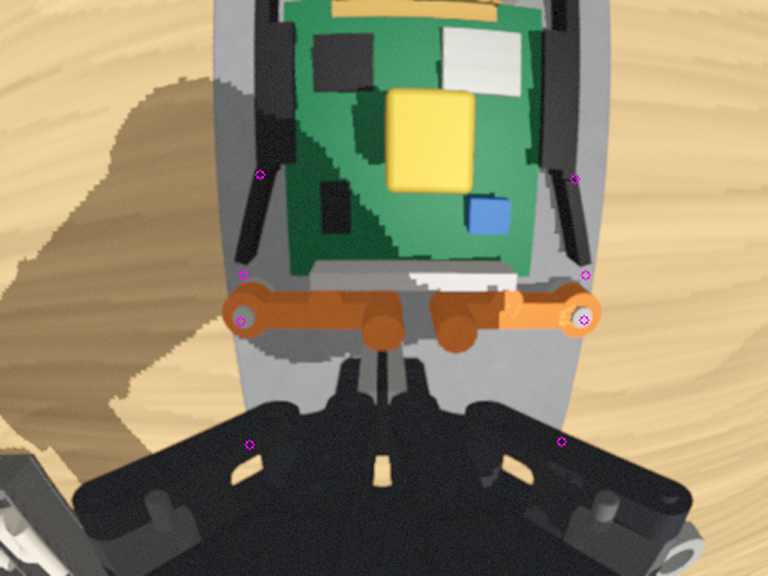

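>>> drive_tool(commands=[[[-0.01,0,0,0,255],[-0.017,-0.012,0,0,255],[-0.012,-0.025,0.0,0,255],[-0.004,-0.025,0.0,0,255],[0.002,-0.025,0.0,0,255]]])

```text
time: 17.53
tcp_pos: [0.5611, 0.1463, 0.0323]
tool_rot: [-0.499, 0.544, -0.498, 0.454]
force: [-25.3, 6.0, 19.5]
width: -0.002
```

>>> drive_tool(commands=[[[0.003,0,0,0,255],[0.006,0,0,0,255],[0.008,0,0,0,255],[0.009,0,0,0,255],[0.009,0,0,0,255]]])

```text
time: 17.95
tcp_pos: [0.561, 0.1457, 0.0319]
tool_rot: [-0.505, 0.549, -0.494, 0.447]
force: [-25.6, 9.3, 17.9]
width: -0.001
```

>>> drive_tool(commands=[[[-0.01,0,0,0,255],[-0.03,0,0,0,255],[-0.05,0,0.03,0,255],[-0.06,0,0.07,0,255],[-0.07,0,0.1,0,255]]])

```text
time: 18.37
tcp_pos: [0.4928, 0.1459, 0.134]
tool_rot: [-0.504, 0.548, -0.495, 0.448]
force: [0.7, -0.0, 1.1]
width: -0.001
```

>>> drive_tool(commands=[[[0,0,0.02,0,255],[0,0,0.05,0,255],[0,0,0.06,0,255],[0,0,0.06,0,255]]])

```text
time: 18.7
tcp_pos: [0.4962, 0.1467, 0.1975]
tool_rot: [-0.501, 0.547, -0.496, 0.451]
force: [-0.5, -0.3, -0.3]
width: 0.002
```

```bash
python3 chk.py pics/w25.png|head -1; python3 -c "
from h import *
im=arm.get_image('scene')[:,:,::-1][140:280,300:450]
cv2.imwrite('pics/s25.png',cv2.resize(im,None,fx=5,fy=4.2,interpolation=cv2.INTER_CUBIC))
im=arm.get_image('top')[:,:,::-1][85:200,140:240]
cv2.imwrite('pics/t25.png',cv2.resize(im,None,fx=5,fy=5,interpolation=cv2.INTER_CUBIC))
im=cv2.imread('pics/w25.png');cv2.imwrite('pics/w25b.png',cv2.resize(im[20:320,230:530],None,fx=2,fy=2,interpolation=cv2.INTER_CUBIC))"
```

```text
[0.49617663 0.14673597 0.19746638] -1.6616698937418246 -0.09087356694692805 0.0019370046371225051 [-0.48035929 -0.30265408 -0.27764673]
```

View pics/w25b.png

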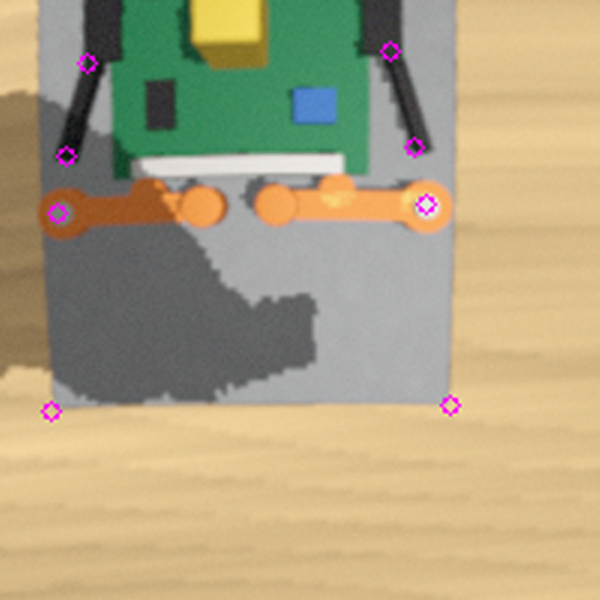

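View pics/s25.png

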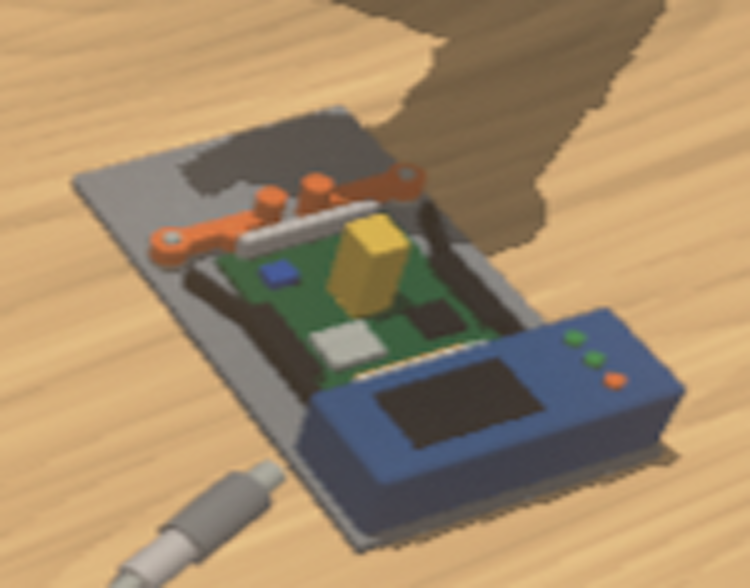

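View pics/t25.png

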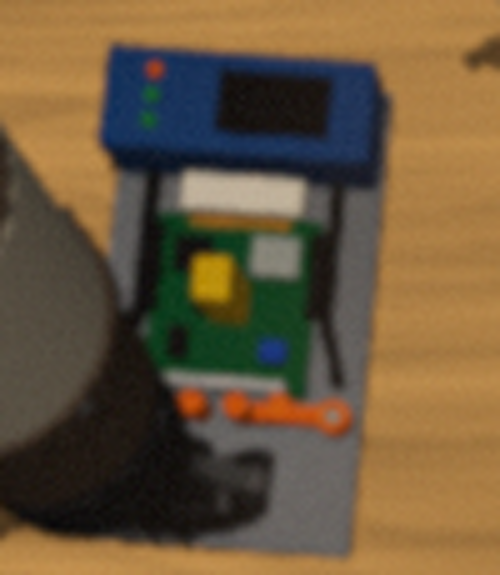

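```bash
python3 -c "
from h import *
print(arm.job_done(), arm.observe()['time'])"
```

```text
the job is handed in; nothing more can be done
the job is handed in; nothing more can be done
```

The yellow-grip card is loaded in the bay with both orange levers home behind it, and I handed the job in at about 19 s of the 58 s allowed.

- **Inserting the card:** I gripped it by the yellow block, lowered it between the flared guides and slid it in under the lips. At about 3.5 N of contact with the white connector I let go and backed off.
- **Closing the levers:** I swept the left lever in with the closed fingertips, then the right. Pushing the left lever first skewed the card slightly, and the right lever squared it again. I then re-pressed both knobs; each held at about 25 N without moving further, so both are at their stops.

In the last pictures the levers lie straight and symmetric across the back of the card. The card's rear edge is square and measures about 11–12 mm ahead of the lever axes, which matches fully seated. The gripper is up clear of everything, and the wrist force read under 1 N.

My pixel-based position of the bay was off by 2–3 mm, and I corrected it from the wrist camera during insertion. I saw no failed checks, but the hand-in reports no verdict.

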